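# Press the stopper home with the lever press

## Task

Take the little squat bottle by its body and, without tipping it over, set it down gently, upright and centred, on the small raised plate of the press, with its stopper still standing proud. Then pull the press lever all the way down so that the ram pushes the stopper fully home, and ease the lever slowly back up to rest without letting it fly. Leave the bottle standing on the plate, do not push the stopper with the gripper, and do not disturb the tumbler, the syrup bottle or the card terminal.

Things in the scene. Friction and masses are not known exactly. Their poses are not given: they have to be found in the camera images.
- bottle: Loose squat amber glass bottle with a paper band, about 0.25 kg. A 50 mm diameter cylinder up to 62 mm high, where it is to be held (about 50 mm up), then a shoulder to a 28 mm neck ending at 75 mm. The stopper's black cap (22 mm diameter, 10 mm thick) tops it: cap top up to 95 mm high at first, 85 mm when home. Origin: centre of the underside, z up.
- stopper (a joint): How far the stopper has been pushed down into the bottle, m: 0 = 10 mm proud, 0.010 = fully home. It is stiff (about 12 N) and stays where it is pushed.
- plate (a point): Centre of the top of the press's round flat steel plate, 60 mm diameter, no rim, 30 mm above the counter, straight below the ram. Axes are the press's: x from its open front to its column, y to the lever's side, z up. The ram's round face (24 mm) is 145 mm above the plate at rest; it comes down 50 mm per rad of lever, to 85 mm above the plate at full stroke.
- press: Dark steel bench press, fixed to the counter. Origin on the counter under the ram; axes as the plate's. Base 130 mm wide, 60 mm forward to 130 mm back; column front face 75 mm behind the ram; overhanging head 56 mm wide, reaching 22 mm forward of the ram's axis, underside 195 mm above the counter. So the bottle goes in from the front with the tool leaning back about 45 degrees.
- pivot (a point): Point on the lever's hinge line, level with the middle of the handle bar: in the plate's axes 20 mm in x, 100 mm in y, and 195 mm above the plate. Axes as the plate's; the lever turns about the y line.
- grip (a point): Middle of the lever's handle, a round black horizontal bar 18 mm in diameter and 85 mm long, lying along the press's y axis (58 to 143 mm from the press's middle plane), 170 mm from the hinge line. At rest the lever points forward and up at 40 degrees; at full stroke forward and down at 29 degrees.
- lever (a joint): Lever angle, rad: 0 = at rest, raised (40 degrees above level), 1.2 = its lower stop. Pulling the handle down makes it grow. A spring (7 to 12 N at the handle) drives it back up quickly when let go; it can be pushed down from above and will follow the hand back up.
- tumbler: Bystander: clear glass tumbler standing upside down, 69 mm diameter, 88 mm high; origin at the centre of its underside.
- syrup: Bystander: tall glass syrup bottle with a pale cap, 68 mm diameter, 258 mm high; origin at the centre of its underside.
- terminal: Bystander: flat black card terminal with keys, 165 x 74 x 24 mm, long side along its x; origin at the centre of its underside.
Not all that is in view belongs to the job. Of the things that look like the bottle, the middle-sized one is meant.

How it is judged:
By the outcome, as a careful person would: the job done as asked, in the order asked, and still so for the second after the job is handed in, with the robot touching nothing.
It also fails if it takes over 72 s, if anything falls off the work surface, if the arm or the gripper's body presses on something with over 40 N, if the wrist force passes 120 N, or if a joint passes its speed limit or range.

## Robot

A 6-joint arm with a two-finger parallel gripper is mounted at the origin on a cart in front of the work surface, level with it; the furniture and walls round the work are solid. World frame = base frame: x ahead of the robot, y to its left, z up, the work surface at z = 0. Lengths are in m, angles in rad, forces in N, time in s.
With the tool pointing down it reaches from about 0.275 to 0.75 m from the base axis. Payload 10.2 kg.
Tool frame: the origin (TCP) lies on the mounting face of the last link; the fingertips stand 166 mm ahead of it and the grasp point (between the pads) lies 147 mm ahead of it; x points along the fingers, z is the direction in which the jaws open and shut, and the axes are right-handed (so a half turn about x gives the same grasp; the last joint's range is limited). The gripper opens to 88 mm and grips with 3 to 60 N. Pads are 18 mm wide; open, the fingers measure 123 mm over their backs; the gripper's body (75 mm by 187 mm) begins 45 mm behind the grasp point.
Start: joints at [1.068, 0.313, 1.498, -0, 1.331, -0.223], TCP at [0.145, 0.505, 0.405] pointing down, gripper open.
Joint ranges: [-2.94, 2.94], [-0.97, 2.17], [0.19, 2.56], [-1.23, 4.37], [0.02, 3.11], [-2.88, 2.88]. Speed limits (rad/s): [2.39, 2.39, 3.01, 3.14, 3.14, 3.14].

## Interface

Orientations are given as a 3x3 rotation matrix whose columns are the frame's x, y, z axes.
In Python, from plant import arm gives the robot as it stands.
- The arm moves only by the shell command python3 -m handwheel 'ROWS' [FORCE]. ROWS is text: rows parted by semicolons, each of 7 numbers parted by spaces: the shift along the world's x, y, z in cm, then the turn, a rotation vector about the world's x, y, z in rad, then the finger opening in cm, from 0 to 8.81. In form: dx dy dz ax ay az claw; .... A call has exactly 8 rows; each row is the pose to reach, as a shift and turn from the pose commanded when the call began; what a row does not reach only later rows make up. A row lasts 1/12 s, in which the tool goes at most 41.7 mm and 7.16 degrees, less where a joint would pass 70% of its speed; a pose out of reach is approached as far as the arm can. A call with a gripper value outside its range is refused whole. The fingers move at their own pace and stop on an object; FORCE is the grip in N (left out, the last holds). Time passes only in rows, so rows that repeat a pose let the fingers close, or fill a call up. It gives the time, the measured TCP pose, the force and the opening at its end, in the units of the state.
- arm.get_state(): the state, without advancing time (a new reading comes with each control period).
- arm.grab_frame(name): name is "scene" or "top" or "wrist"; returns the picture (480x640x3 uint8, red, green, blue); there is no depth.
- arm.camera_params(name): a dict with "fovy" (degrees; the focal length in pixels is half the picture's height over the tangent of half this angle, whatever the lens; pixels are square), "cx", "cy" (the principal point, pixels), "R" (3x3) and "t" (3): a world point X has camera coordinates R X + t; the wrist camera has in their place "hand_eye" (4x4, takes a point from camera to tool coordinates, whose origin is the TCP and whose axes are the tool frame's). Camera axes: x right, y down, z forward; pixel columns grow to the right and rows downward; lengths in m; the calibration is good to about 2 mm. A picture is of the moment at which its call begins: read the wrist's pose just before it. camera_params takes no time and is no camera call.
- arm.job_done(): hands the job in, once; it reports no verdict.
The state is a dict: "time_s": time; "joints": joint angles; "qvel": joint speeds; "tau": joint torques, N m; "ee_pos": TCP position; "eef_rot": TCP orientation; "ft_force": force on the tool from outside, world axes, zero at the start; "ft_torque": the same for the moment, N m; "opening": finger opening in m.
Only numpy, scipy, OpenCV 4.12 (cv2) and the standard library are available. Lean on these libraries where they do the work, as an engineer would, in place of code of your own. Each camera call takes 0.05 s, during which the arm holds its last target.

## Working session

There is one attempt and no reset: what is moved stays moved. The work goes in short steps, Python scripts to look and compute and a shell command to move; the robot and the scene stay as the last step left them, time stands still between calls to the robot, and variables do not carry over. Pictures are saved under pics/ and viewed, and the job is handed in when it is done.

```bash
ls; mkdir -p pics; cat > h.py <<'E'
import numpy as np, cv2
from plant import arm
def snap(n,f):
    im=arm.grab_frame(n); cv2.imwrite('pics/'+f+'.png',im[:,:,::-1]); return im
def cam(n):
    p=arm.camera_params(n); f=240/np.tan(np.radians(p['fovy'])/2)
    if 'R' in p: return f,p['cx'],p['cy'],np.array(p['R']),np.array(p['t'])
    s=arm.get_state(); H=np.array(p['hand_eye']); T=np.eye(4);T[:3,:3]=s['eef_rot'];T[:3,3]=s['ee_pos']
    M=np.linalg.inv(T@H); return f,p['cx'],p['cy'],M[:3,:3],M[:3,3]
def ray(c,u,v):
    f,cx,cy,R,t=c; d=R.T@np.array([(u-cx)/f,(v-cy)/f,1]); return -R.T@t,d
def onz(c,u,v,z):
    o,d=ray(c,u,v); return o+d*(z-o[2])/d[2]
def proj(c,X):
    f,cx,cy,R,t=c; p=R@np.asarray(X)+t; return np.array([cx+f*p[0]/p[2],cy+f*p[1]/p[2]])
E
python3 - <<'E'
from h import *
for n in('scene','top','wrist'):
    print(n,{k:np.round(v,3).tolist() for k,v in arm.camera_params(n).items() if not isinstance(v,str)}); snap(n,n+'0')
s=arm.get_state(); print(s)
E
```

```text
pics
scene {'fovy': 52.819, 'cx': 325.92, 'cy': 241.208, 'R': [[-0.853, -0.522, 0.012], [-0.37, 0.588, -0.719], [0.368, -0.618, -0.695]], 't': [0.519, 0.296, 1.265]}
top {'fovy': 42.152, 'cx': 323.612, 'cy': 242.742, 'R': [[0.192, -0.981, 0.009], [-0.915, -0.182, -0.36], [0.355, 0.061, -0.933]], 't': [0.018, 0.593, 1.783]}
wrist {'fovy': 69.328, 'cx': 318.18, 'cy': 242.547, 'hand_eye': [[-0.001, -0.287, 0.958, 0.02], [-0.001, -0.958, -0.287, 0.074], [1.0, -0.001, 0.0, 0.001], [0.0, 0.0, 0.0, 1.0]]}
{'time_s': 0.15, 'joints': array([ 1.06760463e+00,  3.13296174e-01,  1.49819951e+00, -1.10441253e-05,
        1.33100231e+00, -2.23388133e-01]), 'qvel': array([ 0.00153559, -0.00100045, -0.00283183, -0.00040082,  0.00035468,
       -0.00075089]), 'tau': array([ 2.03467120e-03, -4.02302778e+01, -2.52314454e+01,  6.94397721e-02,
        3.44510889e-02, -6.46026797e-05]), 'ee_pos': array([0.14498469, 0.50456348, 0.40432916]), 'eef_rot': array([[-4.27177024e-04, -9.61110392e-01,  2.76164139e-01],
       [-7.98292095e-04,  2.76164404e-01,  9.61110079e-01],
       [-9.99999590e-01,  1.90104494e-04, -8.85217917e-04]]), 'ft_force': array([ 0.5258173 , -0.03039749, -0.67921315]), 'ft_torque': array([-0.0074884 , -0.01350811,  0.00318764]), 'opening': 0.08837852913877796}
```

View pics/scene0.png

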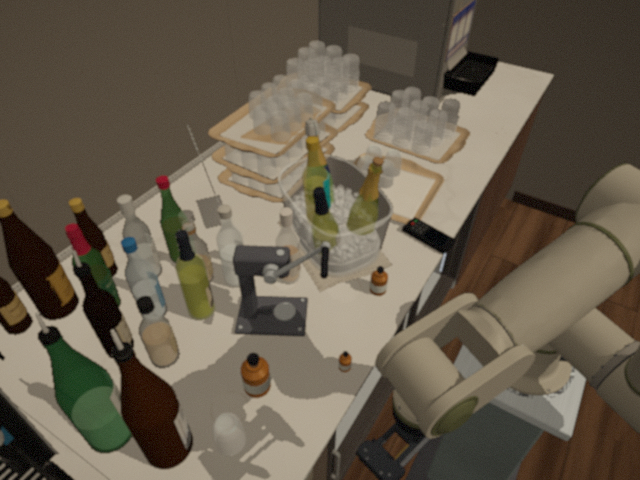

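View pics/top0.png

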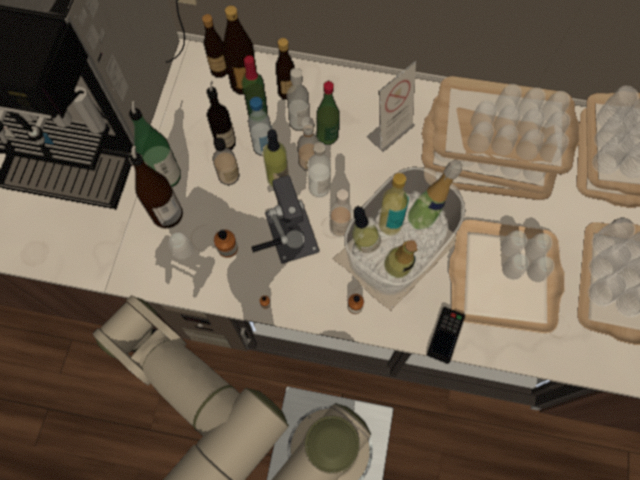

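View pics/wrist0.png

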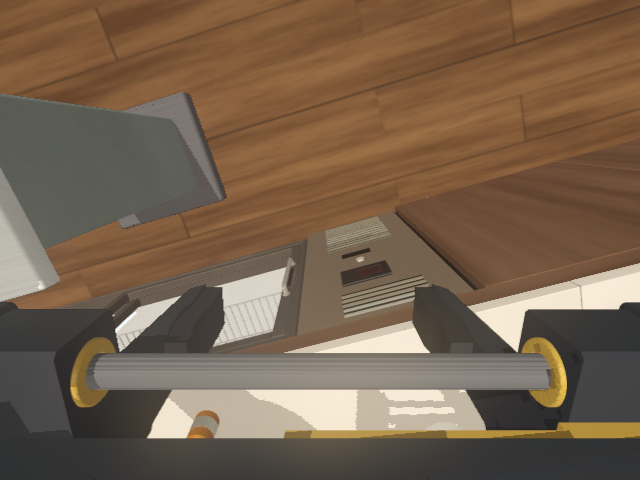

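Three amber look-alikes: large, scene (256,374)/top (225,241); small, scene (345,361)/top (265,301); and one between them in size, scene (379,281)/top (355,302). That last one fits "middle-sized". I'll enlarge the crops to confirm.

```bash
python3 - <<'E'
import cv2
a=cv2.imread('pics/scene0.png'); b=cv2.imread('pics/top0.png')
cv2.imwrite('pics/c1.png',cv2.resize(a[230:410,220:420],(800,720),interpolation=3)[:600])
cv2.imwrite('pics/c2.png',cv2.resize(b[170:320,200:400],(800,600),interpolation=3))
E
```

```text
(no output)
```

View pics/c1.png

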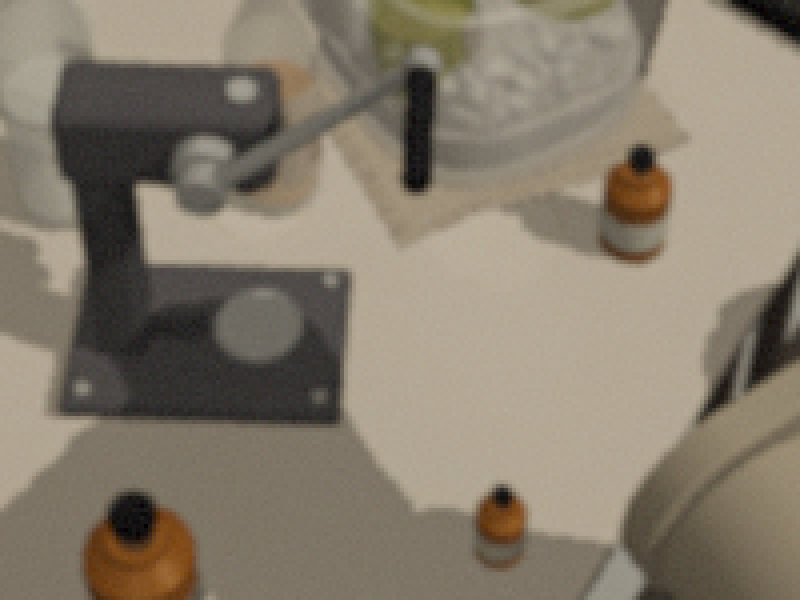

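View pics/c2.png

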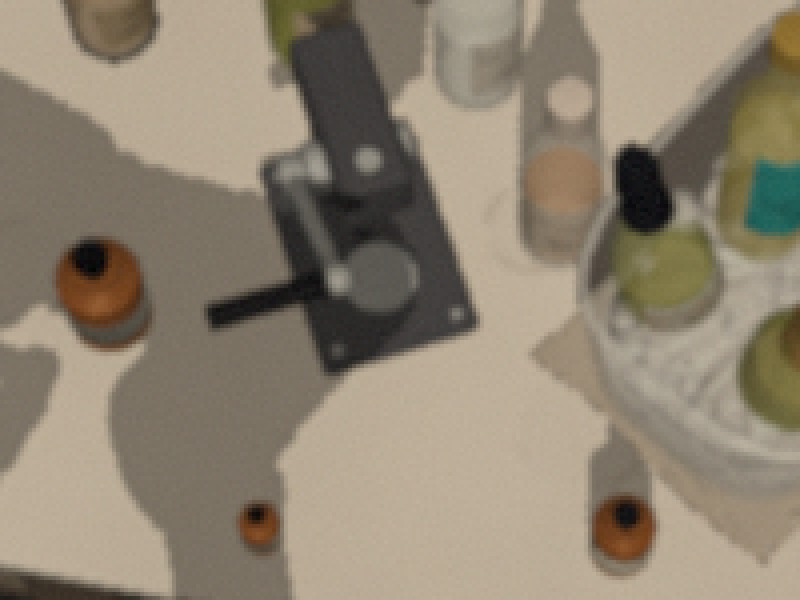

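Confirmed: the sizes clearly differ, with the bottle at c1 (635,205) between the other two. It stands alone near the tub. The press plate is at c1 (258,326) and c2 (379,276). The handle bar runs c1 (421,72)-(418,188) and c2 (320,285)-(210,318). Next I triangulate.

```bash
cat >> h.py <<'E'
def tri(obs):
    A=np.zeros((3,3));b=np.zeros(3)
    for c,u,v in obs:
        o,d=ray(c,u,v); d=d/np.linalg.norm(d); P=np.eye(3)-np.outer(d,d); A+=P;b+=P@o
    X=np.linalg.solve(A,b); return X,[np.round(proj(c,X)-[u,v],1).tolist() for c,u,v in obs]
E
python3 - <<'E'
from h import *
S=cam('scene');T=cam('top')
s=lambda x,y:(S,220+x/4,230+y/4); t=lambda x,y:(T,200+x/4,170+y/4)
for n,a,b in [('cap',(642,152),(627,513)),('plate',(258,326),(379,276)),('bf+',(348,270),(474,326)),('bf-',(340,420),(330,372)),('hin',(421,72),(320,285)),('hout',(418,188),(210,318)),('head dot',(241,89),(368,159))]:
    X,e=tri([s(*a),t(*b)]); print(n,X.round(4),e, )
print('cap z.095',onz(*s(642,152),.094),onz(*t(627,513),.094))
print('plate',onz(*s(258,326),.03),onz(*t(379,276),.03))
for q in [(348,270),(340,420),(60,412)]: print('base s',onz(*s(*q),.0))
for q in [(474,326),(330,372),(264,160)]: print('base t',onz(*t(*q),.0))
E
```

```text
cap [0.4297 0.0029 0.0896] [[-0.5, -0.3], [-0.1, 0.5]]
plate [0.6035 0.2306 0.0227] [[-0.6, -0.4], [-0.0, 0.7]]
bf+ [0.5819 0.1489 0.0115] [[-0.3, -0.2], [-0.0, 0.3]]
bf- [0.5221 0.254  0.0029] [[-1.0, -0.6], [-0.1, 0.9]]
hin [0.4733 0.2317 0.3372] [[0.0, 0.0], [0.0, -0.0]]
hout [0.4365 0.2987 0.3292] [[-1.0, -0.6], [-0.1, 0.9]]
head dot [0.6026 0.2302 0.2542] [[-0.6, -0.4], [0.0, 0.6]]
cap z.095 [0.42662769 0.00703842 0.094     ] [0.43000848 0.0030377  0.094     ]
plate [0.5976688  0.23525599 0.03      ] [0.60294527 0.23014896 0.03      ]
base s [0.58624547 0.14120956 0.        ]
base s [0.52003481 0.25264815 0.        ]
base s [0.68353598 0.34708618 0.        ]
base t [0.58696975 0.14984211 0.        ]
base t [0.52624308 0.254774   0.        ]
base t [0.69612075 0.34782117 0.        ]
```

```bash
cat >> h.py <<'E'
from scipy.spatial.transform import Rotation as Ro
def Rt(psi,th,flip=False):
    p,q=np.radians(psi),np.radians(th); x=np.array([np.cos(p)*np.cos(q),np.sin(p)*np.cos(q),-np.sin(q)]); z=np.array([-np.sin(p),np.cos(p),0])
    if flip: z=-z
    return np.c_[x,np.cross(z,x),z]
def dmove(R,grasp):
    "shift cm and rotvec from the measured pose to put grasp point at grasp with rotation R"
    s=arm.get_state(); tcp=np.asarray(grasp)-.147*R[:,0]
    return ((tcp-s['ee_pos'])*100).round(2), (Ro.from_matrix(R@s['eef_rot'].T).as_rotvec()).round(3)
E
python3 - <<'E'
from h import *
S=cam('scene');T=cam('top')
for n,a,b in [('board corner',(405,240),None),('tub bottom',(560,165),None)]:
    print(n,onz(S,220+a[0]/4,230+a[1]/4,0))
for q in [(430,358),(452,362),(465,312),(443,306),(397,305),(350,258)]: print(q,onz(T,*q,.0).round(3))
for psi in (0,10,29):
  for f in (0,1): print(psi,f,dmove(Rt(psi,45,f),[.43,.003,.2]))
E
```

```text
board corner [0.56630379 0.09545931 0.        ]
tub bottom [ 0.5056696 -0.0302164  0.       ]
(430, 358) [ 0.317 -0.247  0.   ]
(452, 362) [ 0.317 -0.314  0.   ]
(465, 312) [ 0.479 -0.335  0.   ]
(443, 306) [ 0.485 -0.266  0.   ]
(397, 305) [ 0.461 -0.124 -0.   ]
(350, 258) [0.585 0.047 0.   ]
0 0 (array([ 18.11, -50.16, -10.04]), array([-0.109, -0.78 ,  0.266]))
0 1 (array([ 18.11, -50.16, -10.04]), array([ 1.101, -0.156, -2.66 ]))
10 0 (array([ 18.26, -51.96, -10.04]), array([-0.041, -0.791,  0.431]))
10 1 (array([ 18.26, -51.96, -10.04]), array([ 1.063, -0.057, -2.506]))
29 0 (array([ 19.41, -55.2 , -10.04]), array([ 0.092, -0.8  ,  0.745]))
29 1 (array([ 19.41, -55.2 , -10.04]), array([ 0.983,  0.111, -2.207]))
```

```bash
python3 -m handwheel '1 -4 0 0 0 0 8.8; 3 -8 0 0 0 0.05 8.8; 5 -12 0 0 0 0.1 8.8; 7 -16 0 0 0 0.15 8.8; 9 -20 0 0 0 0.2 8.8; 11 -24 0 0 0 0.25 8.8; 12 -28 0 0 0 0.3 8.8; 12 -32 0 0 0 0.3 8.8' 25
python3 -m handwheel '0 -4 0 0 0 0 8.8; 1 -8 0 0 0 0 8.8; 3 -12 0 0 -0.1 0 8.8; 5 -16 0 0 -0.2 0 8.8; 5 -18 0 0 -0.3 0 8.8; 5 -19 0 0 -0.4 0 8.8; 5 -20 0 0 -0.5 0 8.8; 5 -20 0 0 -0.5 0 8.8'
python3 - <<'E'
from h import *
s=arm.get_state(); print(s['joints'].round(2),s['ee_pos'].round(3))
for p in (0,10): print(dmove(Rt(p,45),[.43,.003,.18]))
snap('wrist','w1');print(s['ft_force'])
E
```

```text
time_s: 0.82
ee_pos: [0.2646, 0.1953, 0.4046]
eef_rot: [[0.0, -1.0, -0.023], [-0.0, -0.023, 1.0], [-1.0, -0.0, -0.0]]
ft_force: [1.5, -0.7, 0.2]
opening: 0.0884
time_s: 1.48
ee_pos: [0.3137, -0.0042, 0.4046]
eef_rot: [[0.482, -0.876, -0.014], [-0.002, -0.017, 1.0], [-0.876, -0.482, -0.01]]
ft_force: [-0.5, 0.2, 0.1]
opening: 0.0881
[-0.45 -0.28  2.13  0.28  0.85 -2.18] [ 0.314 -0.004  0.405]
(array([  1.24,   0.72, -12.06]), array([ 0.012, -0.282, -0.013]))
(array([  1.39,  -1.08, -12.06]), array([ 0.037, -0.28 ,  0.161]))
[-0.52989938  0.16149928  0.10962331]
```

View pics/w1.png

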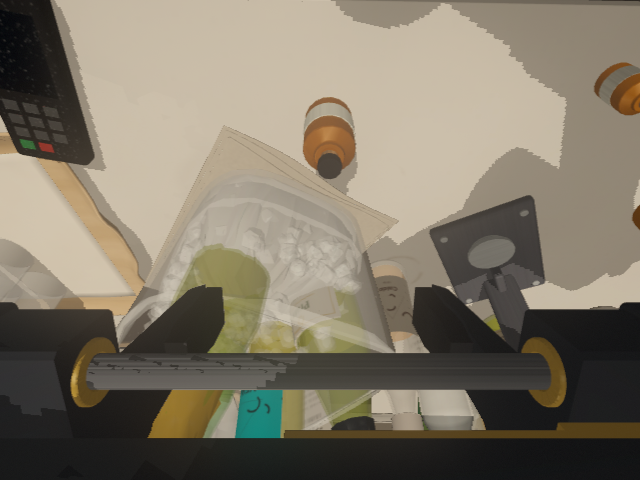

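```bash
python3 - <<'E'
from h import *
im=cv2.imread('pics/w1.png')
a=cv2.resize(im[85:195,270:390],None,fx=4,fy=4,interpolation=2); b=cv2.resize(im[190:310,425:555],None,fx=3,fy=3,interpolation=2)
o=np.zeros((440,480+390,3),np.uint8); o[:,:480]=a; o[:360,480:]=b; cv2.imwrite('pics/c3.png',o[:, :800])
E
```

```text
(no output)
```

View pics/c3.png

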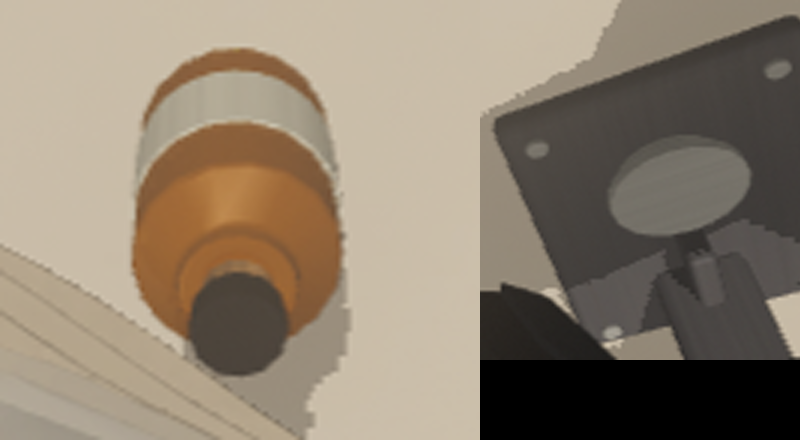

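```bash
python3 - <<'E'
from h import *
W=cam('wrist');S=cam('scene');T=cam('top')
print('cap',onz(W,329.5,167.5,.095)); print('cap3',tri([(W,329.5,167.5),(S,380.5,268),(T,356.75,298.25)]))
print('plate',onz(W,491.7,253.7,.03)); print(tri([(W,491.7,253.7),(S,284.5,311.5),(T,294.75,239)]))
for z in(0,.012):
  a=onz(W,430,230,z);b=onz(W,530.7,195.3,z); d=b-a; print(a,b,np.linalg.norm(d),np.degrees(np.arctan2(-d[0],d[1])))
f,cx,cy,R,t=W; print('camz',-R.T@t)
E
```

```text
cap [0.42558592 0.00630015 0.095     ]
cap3 (array([0.42885425, 0.00462963, 0.09122598]), [[-2.1, 0.8], [-0.4, -0.2], [-0.6, 0.5]])
plate [0.59910151 0.23327282 0.03      ]
(array([0.60109058, 0.23261335, 0.02798772]), [[-1.5, -0.1], [-0.4, -0.7], [-0.9, 0.6]])
[0.58515918 0.1528292  0.        ] [ 5.22774058e-01  2.64496877e-01 -5.55111512e-17] 0.1279123672046079 29.190679343948158
[0.57403551 0.14749899 0.012     ] [0.51377598 0.25536191 0.012     ] 0.12355412267940254 29.19067934394811
camz [ 0.25868495 -0.00360992  0.35219419]
```

```bash
python3 -m handwheel '0 0 -2 0 -0.05 0.02 8.8; 0 0 -4 0 -0.1 0.05 8.8; 1 -1 -6 0.02 -0.15 0.08 8.8; 1 -1 -8 0.03 -0.2 0.12 8.8; 1 -1 -10 0.04 -0.25 0.16 8.8; 1.1 -0.9 -12 0.04 -0.28 0.16 8.8; 1.1 -0.9 -12 0.04 -0.28 0.16 8.8; 1.1 -0.9 -12 0.04 -0.28 0.16 8.8'
python3 - <<'E'
from h import *
s=arm.get_state(); print(s['joints'].round(2),s['ee_pos'].round(3),s['ft_force'])
print(dmove(Rt(10,45),[.427,.0055,.05]))
snap('wrist','w2')
snap('scene','s2')
E
```

```text
time_s: 2.2
ee_pos: [0.3334, 0.0105, 0.3184]
eef_rot: [[0.665, -0.729, -0.16], [0.108, -0.118, 0.987], [-0.739, -0.674, 0.0]]
ft_force: [0.7, -0.3, 0.6]
opening: 0.088
[-0.42 -0.12  2.29  0.91  0.49 -2.88] [0.333 0.01  0.318] [ 0.67788587 -0.31325301  0.57812145]
(array([ -0.88,  -2.3 , -16.44]), array([ 0.007, -0.045,  0.013]))
```

View pics/w2.png

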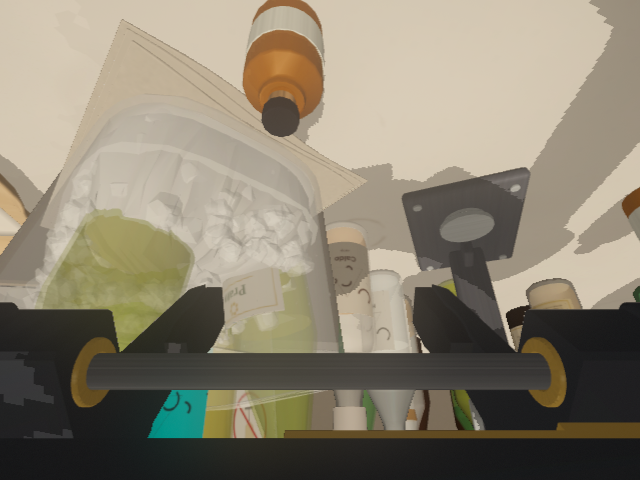

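View pics/s2.png

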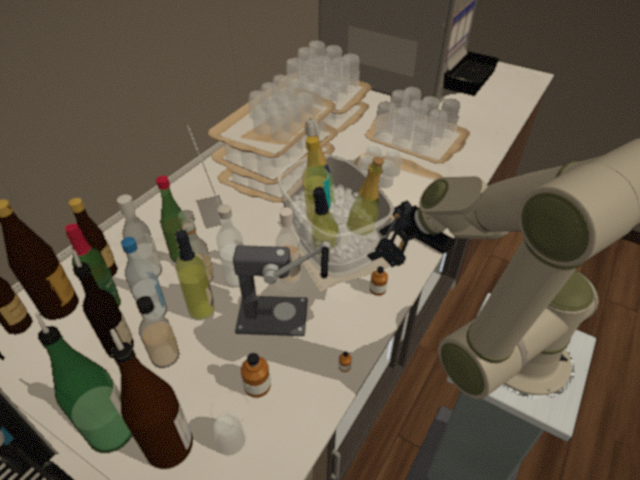

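The tool can't hold this heading here: q6 is at its limit and q5 is near the singularity. I'll fit the arm's kinematics so I can choose headings and leans the joints can reach.

```bash
cat > fk.py <<'E'
import numpy as np
from scipy.spatial.transform import Rotation as Ro
from scipy.optimize import least_squares
def fk(q,p,s=(1,1)):
    h,a1,L2,L3,Lt,d,e3=p
    A=Ro.from_rotvec([0,0,q[0]])
    B=A*Ro.from_rotvec([0,q[1],0]); C=B*Ro.from_rotvec([0,q[2],0]); D=C*Ro.from_rotvec([0,0,s[0]*q[3]]); E=D*Ro.from_rotvec([0,q[4],0]); F=E*Ro.from_rotvec([0,0,s[1]*q[5]])
    pos=A.apply([a1,d,h])+B.apply([0,0,L2])+C.apply([e3,0,L3])+F.apply([0,0,Lt])
    return pos,F.as_matrix()
E
python3 - <<'E'
from h import *; from fk import *
s=arm.get_state()
D=[([1.0676,.3133,1.4982,0,1.331,-.2234],[.14498,.50456,.40433],[[-.0004,-.9611,.2762],[-.0008,.2762,.9611],[-1,0,-.0009]]),
([-0.45,-0.28,2.13,.28,.85,-2.18],[.3137,-.0042,.4046],[[0.482,-0.876,-0.014],[-0.002,-0.017,1.0],[-0.876,-0.482,-0.01]]),
(s['joints'],s['ee_pos'],s['eef_rot'])]
for sg in [(1,1),(1,-1),(-1,1),(-1,-1)]:
    f=lambda p:np.concatenate([fk(q,p,sg)[0]-np.array(x) for q,x,_ in D]+[[1e-2*p[1],1e-2*p[6]]])
    r=least_squares(f,[.3,0,.4,.4,.1,.1,0]); print(sg,np.abs(r.fun).max().round(4),r.x.round(3))
    M=[fk(q,r.x,sg)[1].T@np.array(R) for q,_,R in D]
    for m in M: print(m.round(2).tolist())
E
```

```text
(1, 1) 0.0004 [ 0.196 -0.001  0.442  0.397  0.082  0.116  0.036]
[[-0.0, -0.0, -1.0], [-0.0, 1.0, -0.0], [1.0, 0.0, 0.0]]
[[-0.0, -0.0, -1.0], [0.0, 1.0, -0.0], [1.0, -0.0, -0.0]]
[[-0.0, 0.0, -1.0], [-0.0, 1.0, 0.0], [1.0, 0.0, -0.0]]
(1, -1) 0.0004 [ 0.196 -0.001  0.442  0.397  0.082  0.116  0.036]
[[-0.0, 0.43, -0.9], [-0.0, 0.9, 0.43], [1.0, 0.0, 0.0]]
[[-0.0, -0.94, 0.35], [-0.0, -0.35, -0.94], [1.0, -0.0, -0.0]]
[[-0.0, -0.5, -0.87], [-0.0, 0.87, -0.5], [1.0, 0.0, -0.0]]
(-1, 1) 0.0081 [ 0.062  0.156  0.334  0.255 -0.07   0.118 -0.023]
[[-0.0, -0.0, -1.0], [-0.0, 1.0, -0.0], [1.0, 0.0, 0.0]]
[[-0.28, -0.39, -0.87], [-0.29, 0.9, -0.31], [0.91, 0.16, -0.37]]
[[0.38, -0.92, -0.0], [-0.57, -0.24, -0.78], [0.72, 0.3, -0.62]]
(-1, -1) 0.0081 [ 0.062  0.156  0.334  0.255 -0.07   0.118 -0.023]
[[-0.0, 0.43, -0.9], [-0.0, 0.9, 0.43], [1.0, 0.0, 0.0]]
[[0.37, -0.71, 0.6], [-0.17, -0.68, -0.71], [0.91, 0.16, -0.37]]
[[0.62, -0.68, 0.39], [-0.3, -0.67, -0.68], [0.72, 0.3, -0.62]]
```

```bash
cat >> fk.py <<'E'
P=[0.196,-0.001,0.442,0.397,0.082,0.116,0.036]
K=np.array([[0,0,-1],[0,1,0],[1,0,0.]])
lo=np.array([-2.94,-.97,.19,-1.23,.02,-2.88]);hi=np.array([2.94,2.17,2.56,4.37,3.11,2.88])
rng=np.random.default_rng(0)
def ik(R,grasp,seeds=None,n=25):
    tcp=np.asarray(grasp)-.147*R[:,0]; out=[]
    def f(q):
        p,M=fk(q,P); return np.r_[(p-tcp)*5,Ro.from_matrix(M@K@R.T).as_rotvec()]
    S=seeds if seeds is not None else [np.r_[rng.uniform(-.8,.9),rng.uniform(-.5,1.2),rng.uniform(.5,2.4),rng.uniform(lo[3:],hi[3:])] for _ in range(n)]
    for s in S:
        r=least_squares(f,np.clip(s,lo+1e-3,hi-1e-3),bounds=(lo,hi),max_nfev=150)
        if np.abs(r.fun).max()<2e-3 and not any(np.abs(r.x-o).max()<.03 for o in out): out.append(r.x)
    return out
E
python3 - <<'E'
from h import *; from fk import *
for f in(0,1):
  for psi,th in [(29,35),(29,45),(29,55)]:
    for q in ik(Rt(psi,th,f),[.6,.2325,.08]): print('plate',f,psi,th,q.round(2), 'up',[x.round(2) for x in ik(Rt(psi,th,f),[.6,.2325,.10],[q])])
  for psi in(-20,0,20):
   for th in(35,45,55,65):
    for q in ik(Rt(psi,th,f),[.427,.0055,.05]): print('bot',f,psi,th,q.round(2))
E
```

```text
plate 0 29 35 [0.06 0.6  1.94 2.25 0.47 2.13] up [array([0.06, 0.56, 1.94, 2.18, 0.45, 2.22])]
plate 0 29 45 [0.08 0.57 1.86 1.68 0.3  2.72] up [array([0.08, 0.53, 1.85, 1.53, 0.3 , 2.88])]
plate 0 29 55 [ 0.11  0.57  1.76  0.77  0.32 -2.65] up [array([ 0.11,  0.54,  1.75,  0.69,  0.36, -2.56])]
bot 0 -20 35 [-0.19  0.52  2.5   3.32  0.83  1.54]
bot 0 -20 45 [-0.21  0.41  2.44  3.36  0.49  1.48]
bot 0 -20 55 [-0.22  0.34  2.36  3.56  0.18  1.27]
bot 0 -20 65 [-0.24  0.33  2.26 -0.39  0.13 -1.08]
bot 0 0 35 [-0.48  0.52  2.55  2.63  0.9   1.61]
bot 0 0 45 [-0.43  0.39  2.48  2.54  0.55  1.78]
bot 0 0 55 [-0.38  0.33  2.39  2.17  0.26  2.2 ]
bot 0 0 65 [-0.34  0.31  2.29  0.85  0.19 -2.72]
bot 0 20 35 [-0.7   0.52  2.5   2.02  0.9   1.7 ]
bot 0 20 45 [-0.61  0.4   2.44  1.88  0.65  1.97]
bot 0 20 55 [-0.52  0.34  2.36  1.54  0.45  2.4 ]
plate 1 29 35 [ 0.06  0.6   1.94  2.25  0.47 -1.01] up [array([ 0.06,  0.56,  1.94,  2.18,  0.45, -0.92])]
plate 1 29 45 [ 0.08  0.57  1.86  1.68  0.3  -0.42] up [array([ 0.08,  0.53,  1.85,  1.53,  0.3 , -0.26])]
plate 1 29 55 [0.11 0.57 1.76 0.77 0.32 0.49] up [array([0.11, 0.54, 1.75, 0.69, 0.36, 0.58])]
bot 1 -20 35 [-0.19  0.52  2.5   3.32  0.83 -1.6 ]
bot 1 -20 45 [-0.21  0.41  2.44  3.36  0.49 -1.66]
bot 1 -20 55 [-0.22  0.34  2.36  3.56  0.18 -1.87]
bot 1 -20 65 [-0.24  0.33  2.26 -0.39  0.13  2.06]
bot 1 0 35 [-0.48  0.52  2.55  2.63  0.9  -1.53]
bot 1 0 45 [-0.43  0.39  2.48  2.54  0.55 -1.36]
bot 1 0 55 [-0.38  0.33  2.39  2.17  0.26 -0.94]
bot 1 0 65 [-0.34  0.31  2.29  0.85  0.19  0.42]
bot 1 20 35 [-0.7   0.52  2.5   2.02  0.9  -1.44]
bot 1 20 45 [-0.61  0.4   2.44  1.88  0.65 -1.17]
bot 1 20 55 [-0.52  0.34  2.36  1.54  0.45 -0.74]
bot 1 20 65 [-0.43  0.32  2.27  0.94  0.38 -0.07]
```

```bash
python3 - <<'E'
from h import *; from fk import *
s=arm.get_state()
for f in (0,1):
 for psi in (0,15):
  for g in ([.427,.0055,.2],[.427,.0055,.05]):
   for q in ik(Rt(psi,38,f),g,n=12): print(f,psi,g,q.round(2))
 for g in ([.6,.2325,.08],[.6-.13*.875,.2325-.13*.485,.10],[.6-.13*.875,.2325-.13*.485,.20]):
   for q in ik(Rt(29,38,f),g,n=12): print(f,'plate',np.round(g,3),q.round(2))
E
python3 -m handwheel '0 0 0 0.083 0.014 -0.092 8.8; 0 0 0 0.166 0.027 -0.185 8.8; 0 0 0 0.25 0.04 -0.277 8.8; 0 0 0 0.333 0.054 -0.37 8.8; 0 0 0 0.416 0.068 -0.462 8.8; 0 0 0 0.5 0.081 -0.554 8.8; 0 0 0 0.58 0.095 -0.647 8.8; 0 0 0 0.665 0.108 -0.739 8.8'
python3 -m handwheel '0 0 0 0.083 0.014 -0.092 8.8; 0 0 0 0.166 0.027 -0.185 8.8; 0 0 0 0.25 0.04 -0.277 8.8; 0 0 0 0.333 0.054 -0.37 8.8; 0 0 0 0.416 0.068 -0.462 8.8; 0 0 0 0.5 0.081 -0.554 8.8; 0 0 0 0.58 0.095 -0.647 8.8; 0 0 0 0.665 0.108 -0.739 8.8'
python3 -m handwheel '0 0 0 0.083 0.014 -0.092 8.8; 0 0 0 0.166 0.027 -0.185 8.8; 0 0 0 0.25 0.04 -0.277 8.8; 0 0 0 0.333 0.054 -0.37 8.8; 0 0 0 0.416 0.068 -0.462 8.8; 0 0 0 0.5 0.081 -0.554 8.8; 0 0 0 0.58 0.095 -0.647 8.8; 0 0 0 0.665 0.108 -0.739 8.8'
python3 - <<'E'
from h import *
s=arm.get_state(); print(s['joints'].round(2),s['ee_pos'].round(3))
for psi in(0,15): print(dmove(Rt(psi,38,1),[.427,.0055,.18]))
E
```

```text
0 0 [0.427, 0.0055, 0.2] [-0.47 -0.11  2.42  1.62  0.36  2.78]
0 0 [0.427, 0.0055, 0.05] [-0.47  0.47  2.53  2.62  0.79  1.65]
0 15 [0.427, 0.0055, 0.2] [-0.63 -0.09  2.4   1.38  0.68  2.73]
0 15 [0.427, 0.0055, 0.05] [-0.63  0.48  2.51  2.14  0.82  1.74]
0 plate [0.6   0.232 0.08 ] [0.06 0.59 1.92 2.13 0.41 2.26]
0 plate [0.486 0.169 0.1  ] [-0.11  0.37  2.27  2.12  0.56  2.11]
0 plate [0.486 0.169 0.2  ] [-0.11  0.11  2.2   1.53  0.47  2.78]
1 0 [0.427, 0.0055, 0.2] [-0.47 -0.11  2.42  1.62  0.36 -0.36]
1 0 [0.427, 0.0055, 0.05] [-0.47  0.47  2.53  2.62  0.79 -1.49]
1 15 [0.427, 0.0055, 0.2] [-0.63 -0.09  2.4   1.38  0.68 -0.41]
1 15 [0.427, 0.0055, 0.05] [-0.63  0.48  2.51  2.14  0.82 -1.4 ]
1 plate [0.6   0.232 0.08 ] [ 0.06  0.59  1.92  2.13  0.41 -0.89]
1 plate [0.486 0.169 0.1  ] [-0.11  0.37  2.27  2.12  0.56 -1.03]
1 plate [0.486 0.169 0.2  ] [-0.11  0.11  2.2   1.53  0.47 -0.36]
time_s: 2.97
ee_pos: [0.3333, 0.0094, 0.3189]
eef_rot: [[0.664, -0.523, 0.534], [0.104, 0.772, 0.628], [-0.74, -0.362, 0.567]]
ft_force: [-0.5, 0.4, 0.0]
opening: 0.088
time_s: 3.63
ee_pos: [0.3333, 0.0094, 0.319]
eef_rot: [[0.662, 0.164, 0.731], [0.107, 0.945, -0.309], [-0.742, 0.283, 0.608]]
ft_force: [0.2, 1.0, 0.0]
opening: 0.0882
time_s: 4.3
ee_pos: [0.3333, 0.0094, 0.319]
eef_rot: [[0.662, 0.703, 0.26], [0.111, 0.251, -0.961], [-0.741, 0.666, 0.089]]
ft_force: [0.1, -0.0, -0.2]
opening: 0.0885
[-0.43 -0.12  2.29  0.91  0.5   0.13] [0.333 0.009 0.319]
(array([-2.22, -0.39, -4.85]), array([ 0.111, -0.163, -0.256]))
(array([-1.82, -3.38, -4.85]), array([ 0.131, -0.146,  0.005]))
```

```bash
python3 -m handwheel '-0.5 -0.5 0 0.03 -0.03 -0.02 8.8; -1 -1 -1 0.05 -0.06 -0.04 8.8; -1.5 -1.5 -2 0.08 -0.1 -0.06 8.8; -2 -2 -2.5 0.1 -0.13 -0.08 8.8; -2 -2.4 -2.8 0.125 -0.155 -0.082 8.8; -2 -2.4 -2.8 0.125 -0.155 -0.082 8.8; -2 -2.4 -2.8 0.125 -0.155 -0.082 8.8; -2 -2.4 -2.8 0.125 -0.155 -0.082 8.8'
python3 - <<'E'
from h import *; from fk import *
s=arm.get_state(); print(s['joints'].round(2),s['ee_pos'].round(3))
R=s['eef_rot']; g=s['ee_pos']+.147*R[:,0]; print(g, dmove(Rt(10,38,0),g),R[:,0])
print(ik(Rt(10,38,0),g))
E
```

```text
time_s: 4.97
ee_pos: [0.3135, -0.0144, 0.2909]
eef_rot: [[0.778, 0.603, 0.177], [0.137, 0.113, -0.984], [-0.614, 0.79, 0.005]]
ft_force: [-0.1, -0.1, -0.2]
opening: 0.0879
[-0.58 -0.1   2.41  1.45  0.58 -0.39] [ 0.313 -0.014  0.291]
[0.42781752 0.00564618 0.20068862] (array([ 0.02, -0.  ,  0.03]), array([-2.436, -0.429,  1.927])) [ 0.77772766  0.13663028 -0.61357302]
[array([-0.58190409, -0.10226526,  2.41208957,  1.44386424,  0.5766579 ,
        2.76634092])]
```

```bash
python3 -m handwheel '0 0 0 0.096 0.017 -0.076 8.8; 0 0 0 0.19 0.033 -0.15 8.8; 0 0 0 0.286 0.05 -0.226 8.8; 0 0 0 0.38 0.067 -0.3 8.8; 0 0 0 0.476 0.084 -0.376 8.8; 0 0 0 0.57 0.1 -0.45 8.8; 0 0 0 0.67 0.118 -0.53 8.8; 0 0 0 0.76 0.134 -0.6 8.8'
python3 -m handwheel '0 0 0 0.096 0.017 -0.076 8.8; 0 0 0 0.19 0.033 -0.15 8.8; 0 0 0 0.286 0.05 -0.226 8.8; 0 0 0 0.38 0.067 -0.3 8.8; 0 0 0 0.476 0.084 -0.376 8.8; 0 0 0 0.57 0.1 -0.45 8.8; 0 0 0 0.67 0.118 -0.53 8.8; 0 0 0 0.76 0.134 -0.6 8.8'
python3 -m handwheel '0 0 0 0.096 0.017 -0.076 8.8; 0 0 0 0.19 0.033 -0.15 8.8; 0 0 0 0.286 0.05 -0.226 8.8; 0 0 0 0.38 0.067 -0.3 8.8; 0 0 0 0.476 0.084 -0.376 8.8; 0 0 0 0.57 0.1 -0.45 8.8; 0 0 0 0.67 0.118 -0.53 8.8; 0 0 0 0.76 0.134 -0.6 8.8' | tail -0
python3 - <<'E'
from h import *; from fk import *
s=arm.get_state(); print(s['joints'].round(2),s['ee_pos'].round(3),s['time_s'])
for z in (.2,.12,.05): print(dmove(Rt(10,38,0),[.427,.0055,z]))
E
```

```text
time_s: 5.63
ee_pos: [0.3135, -0.0142, 0.2908]
eef_rot: [[0.777, 0.482, -0.404], [0.137, -0.757, -0.639], [-0.614, 0.442, -0.654]]
ft_force: [-0.8, -0.2, 0.1]
opening: 0.0883
time_s: 6.3
ee_pos: [0.3135, -0.0142, 0.2908]
eef_rot: [[0.777, -0.065, -0.626], [0.137, -0.953, 0.27], [-0.614, -0.296, -0.732]]
ft_force: [0.2, 0.0, -0.3]
opening: 0.088
[-0.58 -0.1   2.41  1.45  0.58  2.55] [ 0.314 -0.014  0.291] 6.9667
(array([-0.06, -0.04, -0.03]), array([ 0.162,  0.031, -0.129]))
(array([-0.06, -0.04, -8.03]), array([ 0.162,  0.031, -0.129]))
(array([ -0.06,  -0.04, -15.03]), array([ 0.162,  0.031, -0.129]))Exception ignored on flushing sys.stdout:
BrokenPipeError: [Errno 32] Broken pipe
```

```bash
python3 -m handwheel '0 0 0 0.08 0.015 -0.06 8.8; 0 0 0 0.16 0.03 -0.13 8.8; 0 0 -2 0.162 0.031 -0.129 8.8; 0 0 -4 0.162 0.031 -0.129 8.8; 0 0 -6 0.162 0.031 -0.129 8.8; 0 0 -7 0.162 0.031 -0.129 8.8; 0 0 -7 0.162 0.031 -0.129 8.8; 0 0 -7 0.162 0.031 -0.129 8.8'
python3 - <<'E'
from h import *; from fk import *
s=arm.get_state(); print(s['joints'].round(2),s['ee_pos'].round(3),s['time_s'])
print(dmove(Rt(10,38,0),[.427,.0055,.05]))
snap('wrist','w3'); snap('scene','s3')
cv2.imwrite('pics/s3c.png',cv2.resize(cv2.imread('pics/s3.png')[220:340,300:460],None,fx=5,fy=5,interpolation=3))
E
```

```text
time_s: 7.63
ee_pos: [0.3136, -0.0143, 0.2206]
eef_rot: [[0.775, -0.606, -0.178], [0.138, -0.112, 0.984], [-0.617, -0.787, -0.003]]
ft_force: [0.0, -1.3, 0.4]
opening: 0.088
[-0.58  0.14  2.49  1.91  0.61  2.2 ] [ 0.314 -0.014  0.221] 7.6333
(array([-0.07, -0.03, -8.01]), array([ 0.003, -0.001, -0.004]))
```

View pics/w3.png

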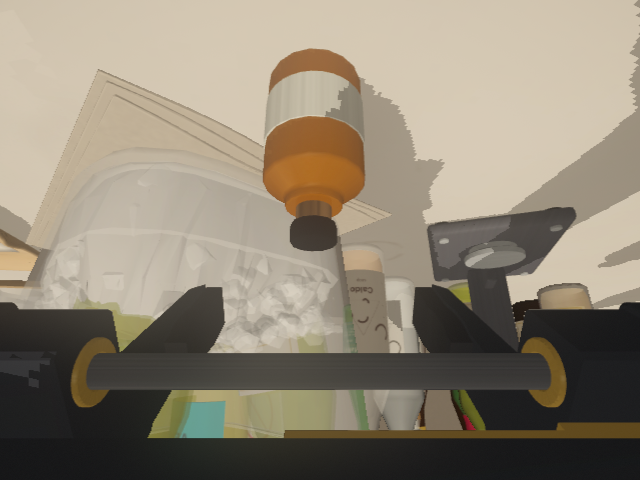

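View pics/s3c.png

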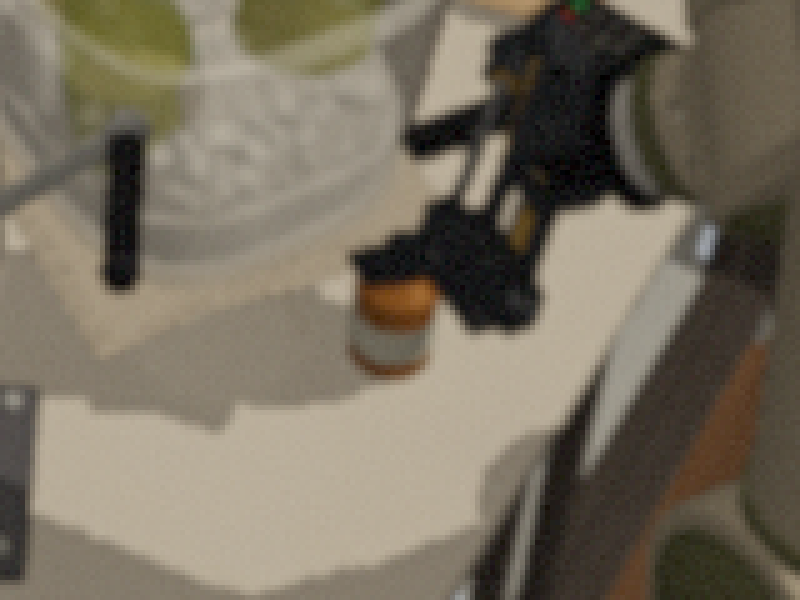

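```bash
python3 - <<'E'
from h import *
W=cam('wrist'); print(onz(W,314,49,0), onz(W,313,233,.095),onz(W,313,248,.095)); print(proj(W,[.427,.0055,.095]),proj(W,[.427,.0055,.0]),proj(W,[.427-.025*.985,.0055-.025*.17,.0]))
E
```

```text
[0.40828983 0.00058364 0.        ] [0.41642538 0.00240186 0.095     ] [0.43411961 0.00532884 0.095     ]
[315.98471425 242.562041  ] [317.2006548   80.22707359] [317.42573585  38.48402729]
```

```bash
python3 -m handwheel '0.1 0 -1.5 0 0 0 8.8; 0.2 0 -3 0 0 0 8.8; 0.3 -0.1 -4.5 0 0 0 8.8; 0.3 -0.1 -6 0 0 0 8.8; 0.3 -0.1 -7.5 0 0 0 8.8; 0.3 -0.1 -8.1 0 0 0 8.8; 0.3 -0.1 -8.1 0 0 0 8.8; 0.3 -0.1 -8.1 0 0 0 8.8' 15
python3 - <<'E'
from h import *
s=arm.get_state(); print(s['joints'].round(2)); snap('wrist','w4'); W=cam('wrist')
print((s['ee_pos']+.147*s['eef_rot'][:,0]).round(4))
E
```

```text
time_s: 8.4
ee_pos: [0.3167, -0.0155, 0.1399]
eef_rot: [[0.776, -0.605, -0.177], [0.137, -0.112, 0.984], [-0.615, -0.788, -0.004]]
ft_force: [-0.1, 0.2, 0.1]
opening: 0.0878
[-0.58  0.49  2.5   2.29  0.8   1.71]
[0.4308 0.0047 0.0495]
```

View pics/w4.png

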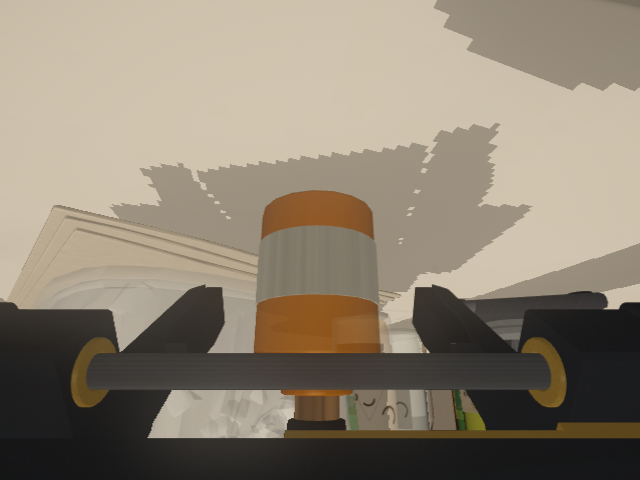

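```bash
python3 - <<'E'
from h import *
W=cam('wrist'); print(onz(W,317,191,0)+[.0246,.0043,0], proj(W,[.4308-.0246,.0047-.0043,0]))
E
python3 -m handwheel '0 0 0 0 0 0 4; 0 0 0 0 0 0 4; 0 0 0 0 0 0 4; 0 0 0 0 0 0 4; 0 0 0 0 0 0 4; 0 0 0 0 0 0 4; 0 0 0 0 0 0 4; 0 0 0 0 0 0 4' 15
```

```text
[0.43343848 0.00535091 0.        ] [316.5357791  187.56228709]
time_s: 9.12
ee_pos: [0.3164, -0.0154, 0.1395]
eef_rot: [[0.776, -0.606, -0.176], [0.137, -0.111, 0.984], [-0.616, -0.788, -0.004]]
ft_force: [-0.6, -1.5, 2.2]
opening: 0.0488
```

```bash
python3 -m handwheel '0 0 0.2 0 0 0 4; 0 0 0.6 0 0 0 4; 0 0 1.2 0 0 0 4; 0 0 2 0 0 0 4; 0 0 3 0 0 0 4; 0 0 4 0 0 0 4; 0 0 5 0 0 0 4; 0 0 5.5 0 0 0 4' 25
python3 - <<'E'
from h import *; from fk import *
s=arm.get_state(); q=s['joints'];print(q.round(2))
for f in (.20,.13,.06):
  g=np.array([.6,.2325,.108])-f*np.array([np.cos(np.radians(29)),np.sin(np.radians(29)),0])
  print(g.round(3),*dmove(Rt(29,40,0),g),[x.round(2) for x in ik(Rt(29,40,0),g,[q])])
snap('wrist','w5')
E
```

```text
time_s: 9.78
ee_pos: [0.3162, -0.0153, 0.1954]
eef_rot: [[0.776, -0.606, -0.176], [0.136, -0.112, 0.984], [-0.616, -0.788, -0.005]]
ft_force: [0.2, 0.4, -2.2]
opening: 0.0492
[-0.58  0.25  2.5   2.06  0.66  2.02]
[0.425 0.136 0.108] [1.04 9.62 0.71] [-0.007  0.034  0.329] [array([-0.25,  0.24,  2.43,  1.95,  0.6 ,  2.15])]
[0.486 0.169 0.108] [ 7.16 13.02  0.71] [-0.007  0.034  0.329] [array([-0.1 ,  0.34,  2.25,  2.01,  0.5 ,  2.24])]
[0.548 0.203 0.108] [13.29 16.41  0.71] [-0.007  0.034  0.329] [array([0.01, 0.44, 2.06, 1.98, 0.41, 2.36])]
```

View pics/w5.png

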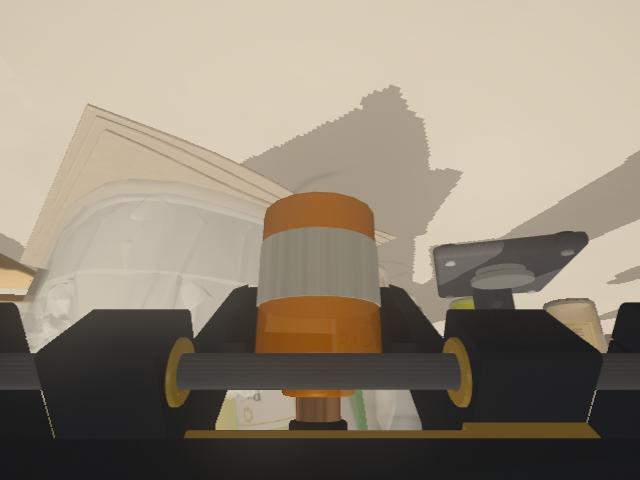

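```bash
python3 - <<'E'
from h import *
for f in (.15,):
  g=np.array([.6,.2325,.108])-f*np.array([np.cos(np.radians(29)),np.sin(np.radians(29)),0])
  print(g.round(3),*dmove(Rt(29,38,0),g))
E
```

```text
[0.469 0.16  0.108] [ 5.12 11.89  0.28] [0.005 0.002 0.329]
```

```bash
python3 -m handwheel '0.2 0.5 0 0 0 0.02 4; 0.7 1.8 0.2 0 0 0.06 4; 1.4 3.5 0.3 0 0 0.11 4; 2.2 5.2 0.4 0 0 0.17 4; 3 7 0.4 0 0 0.22 4; 3.8 8.8 0.4 0 0 0.27 4; 4.6 10.5 0.4 0 0 0.31 4; 5 11.6 0.4 0 0 0.33 4'
python3 -m handwheel '0.1 0.3 0 0 0 0 4; 0.1 0.3 0 0 0 0 4; 0.1 0.3 0 0 0 0 4; 0.1 0.3 0 0 0 0 4; 0.1 0.3 0 0 0 0 4; 0.1 0.3 0 0 0 0 4; 0.1 0.3 0 0 0 0 4; 0.1 0.3 0 0 0 0 4'
python3 - <<'E'
from h import *
s=arm.get_state(); print(s['joints'].round(2))
snap('wrist','w6');snap('scene','s6');snap('top','t6')
W=cam('wrist'); a=cv2.imread('pics/scene0.png')
cv2.imwrite('pics/s6c.png',cv2.resize(cv2.imread('pics/s6.png')[220:370,220:420],None,fx=4,fy=4,interpolation=3))
g=s['ee_pos']+.147*s['eef_rot'][:,0]; print(g)
E
```

```text
time_s: 10.5
ee_pos: [0.3666, 0.1023, 0.1979]
eef_rot: [[0.687, -0.536, -0.49], [0.384, -0.304, 0.872], [-0.617, -0.787, -0.003]]
ft_force: [-0.4, -1.4, -2.0]
opening: 0.0488
time_s: 11.17
ee_pos: [0.3673, 0.1034, 0.1985]
eef_rot: [[0.69, -0.537, -0.485], [0.38, -0.302, 0.874], [-0.616, -0.788, -0.004]]
ft_force: [0.4, 0.6, -2.6]
opening: 0.0485
[-0.14  0.33  2.32  2.07  0.57  2.13]
[0.46875191 0.15929562 0.10791365]
```

View pics/w6.png

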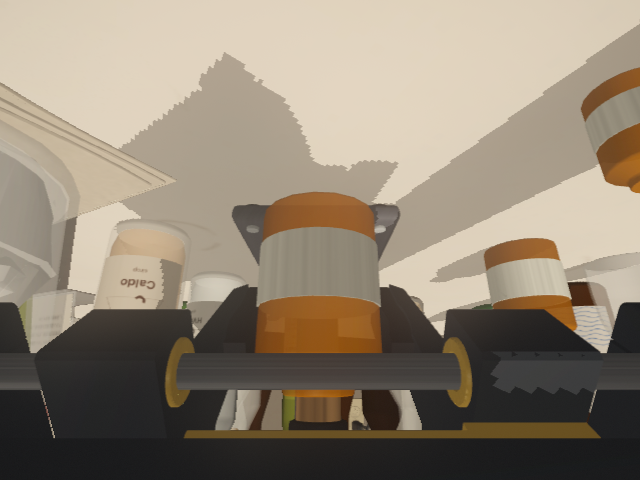

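View pics/s6c.png

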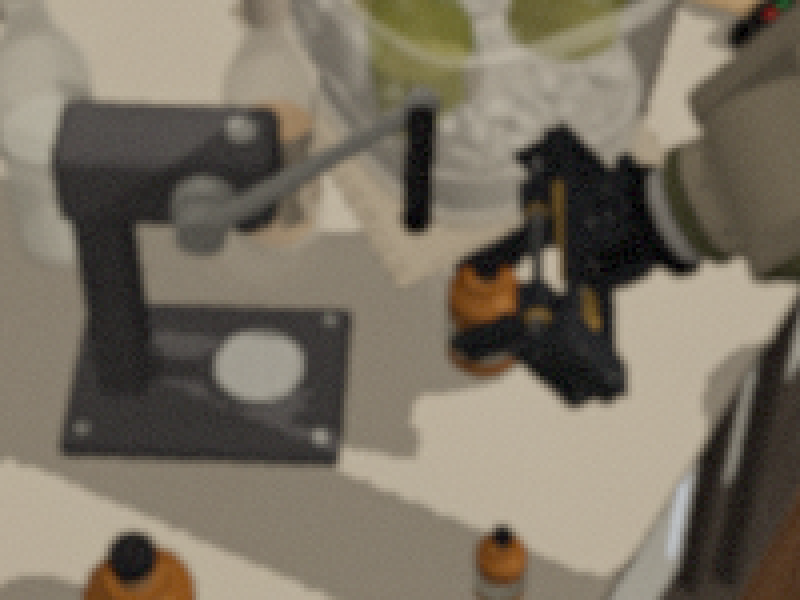

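```bash
python3 - <<'E'
from h import *
im=cv2.imread('pics/w6.png')
cv2.imwrite('pics/c6.png',cv2.resize(im[180:330,220:420],None,fx=4,fy=4,interpolation=2))
W=cam('wrist')
pl=np.array([.6,.2325]);a=np.radians(29);ex=np.array([np.cos(a),np.sin(a)]);ey=np.array([-ex[1],ex[0]])
for z in (0,.012):
  for y in(-.065,.065):
    p=pl-.06*ex+y*ey; print(z,y,proj(W,[*p,z]).round(1))
E
```

```text
0 -0.065 [232.9 197.7]
0 0.065 [402.8 198.4]
0.012 -0.065 [231.4 211.8]
0.012 0.065 [404.2 212.5]
```

View pics/c6.png

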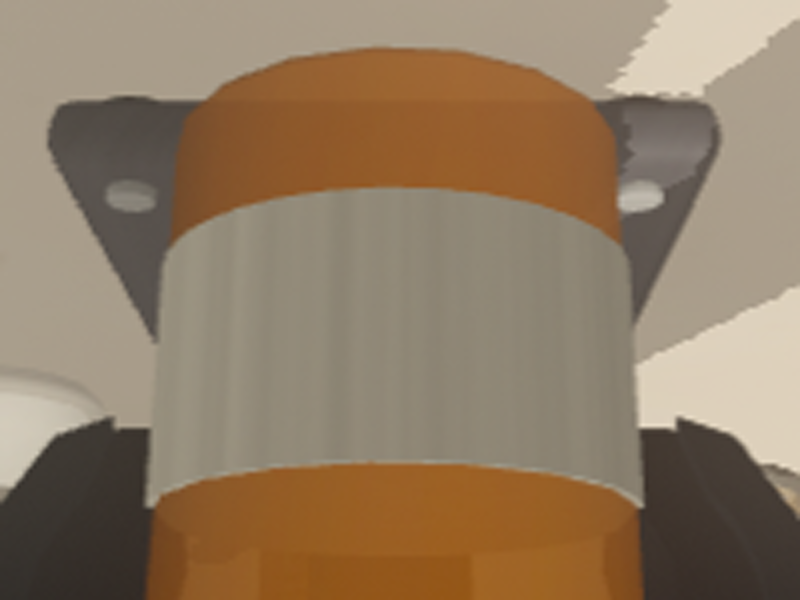

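```bash
python3 - <<'E'
from h import *
W=cam('wrist')
a=np.radians(29);ex=np.array([np.cos(a),np.sin(a)]);ey=np.array([-ex[1],ex[0]])
for z in(0,.003,.006): 
  p=onz(W,316,205,z)[:2]; print(z,p.round(4),(p+.06*ex).round(4))
s=arm.get_state(); g=s['ee_pos']+.147*s['eef_rot'][:,0]
for zb in (.056,.058,.060):
  p=onz(W,318.75,191.75,zb)[:2]+.025*ex; print('bottle',zb,p.round(4),((p-g[:2])@ex).round(4),((p-g[:2])@ey).round(4))
S=cam('scene');T=cam('top')
print(onz(S,220+258.5/4,220+367/4,.03))
E
python3 - <<'E'
import cv2
cv2.imwrite('pics/t6c.png',cv2.resize(cv2.imread('pics/t6.png')[180:305,230:370],None,fx=5,fy=5,interpolation=3)[:600])
E
```

```text
0 [0.5583 0.2077] [0.6107 0.2368]
0.003 [0.5532 0.2049] [0.6057 0.234 ]
0.006 [0.5481 0.2022] [0.6006 0.2313]
bottle 0.056 [0.4748 0.1638] 0.0074 0.0009
bottle 0.058 [0.4717 0.1621] 0.0039 0.0009
bottle 0.06 [0.4686 0.1604] 0.0004 0.0009
[0.59689    0.23577499 0.03      ]
```

View pics/t6c.png

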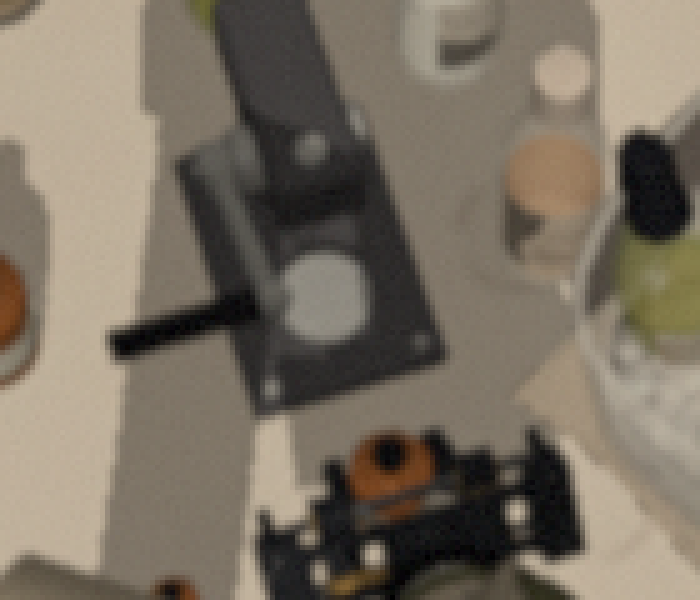

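```bash
python3 - <<'E'
from h import *
T=cam('top')
a=np.radians(29);ex=np.array([np.cos(a),np.sin(a)]);ey=np.array([-ex[1],ex[0]])
c=onz(T,230+386/5,180+455/5,.1534); p=onz(T,230+325/5,180+296/5,.03); d=(p-c)[:2]; print(c,p,d@ex,d@ey)
E
```

```text
[0.46552473 0.15945635 0.1534    ] [0.60243169 0.22922618 0.03      ] 0.1535666107033419 -0.0053517415380491375
```

```bash
python3 -m handwheel '0.5 0.2 0 0 0 0 4; 1.8 0.9 0 0 0 0 4; 3.3 1.7 0 0 0 0 4; 4.9 2.5 0 0 0 0 4; 6.5 3.4 0 0 0 0 4; 8.1 4.2 0 0 0 0 4; 9.5 4.9 0 0 0 0 4; 10.2 5.3 0 0 0 0 4'
python3 -m handwheel '0 0 0 0 0 0 4; 0 0 0 0 0 0 4; 0 0 0 0 0 0 4; 0 0 0 0 0 0 4; 0 0 -0.5 0 0 0 4; 0 0 -1 0 0 0 4; 0 0 -1 0 0 0 4; 0 0 -1 0 0 0 4'
python3 - <<'E'
from h import *
s=arm.get_state(); print(s['joints'].round(2))
snap('wrist','w7');snap('scene','s7');snap('top','t7')
cv2.imwrite('pics/s7c.png',cv2.resize(cv2.imread('pics/s7.png')[240:345,220:360],None,fx=5,fy=5,interpolation=3))
cv2.imwrite('pics/t7c.png',cv2.resize(cv2.imread('pics/t7.png')[180:285,230:370],None,fx=5,fy=5,interpolation=3))
print((s['ee_pos']+.147*s['eef_rot'][:,0]).round(4))
E
```

```text
time_s: 11.98
ee_pos: [0.4707, 0.1574, 0.1985]
eef_rot: [[0.69, -0.536, -0.486], [0.381, -0.302, 0.874], [-0.615, -0.788, -0.004]]
ft_force: [0.2, -0.2, -2.7]
opening: 0.0489
time_s: 12.65
ee_pos: [0.4691, 0.1564, 0.1884]
eef_rot: [[0.689, -0.538, -0.486], [0.381, -0.302, 0.874], [-0.616, -0.787, -0.003]]
ft_force: [-1.1, 0.3, -2.3]
opening: 0.0489
[0.02 0.51 2.01 2.08 0.43 2.27]
[0.5704 0.2123 0.0978]
```

View pics/w7.png

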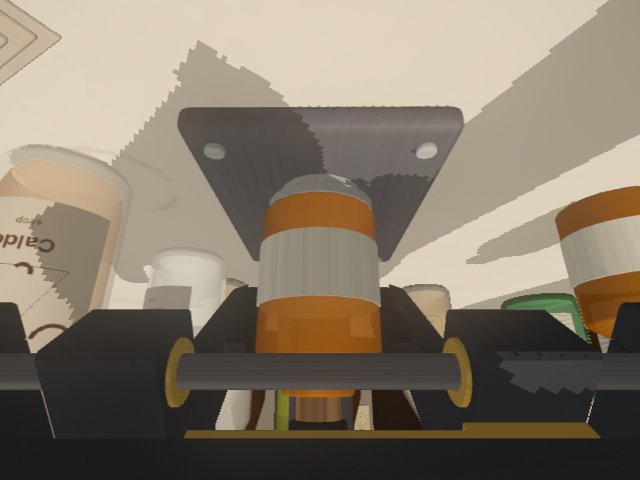

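View pics/s7c.png

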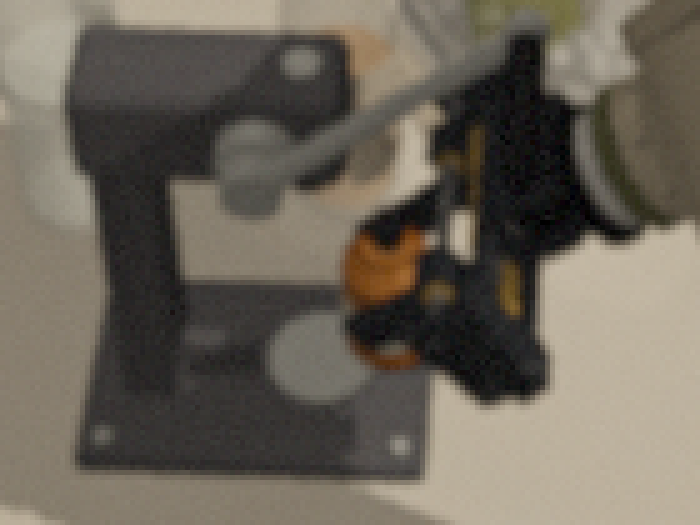

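View pics/t7c.png

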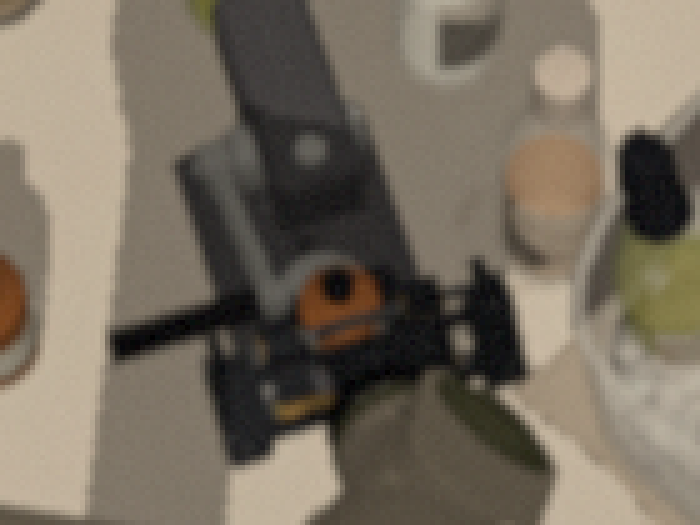

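```bash
python3 - <<'E'
from h import *
im=cv2.imread('pics/w7.png')
cv2.imwrite('pics/c7.png',cv2.resize(im[160:240,240:400],None,fx=5,fy=5,interpolation=2))
E
```

```text
(no output)
```

View pics/c7.png

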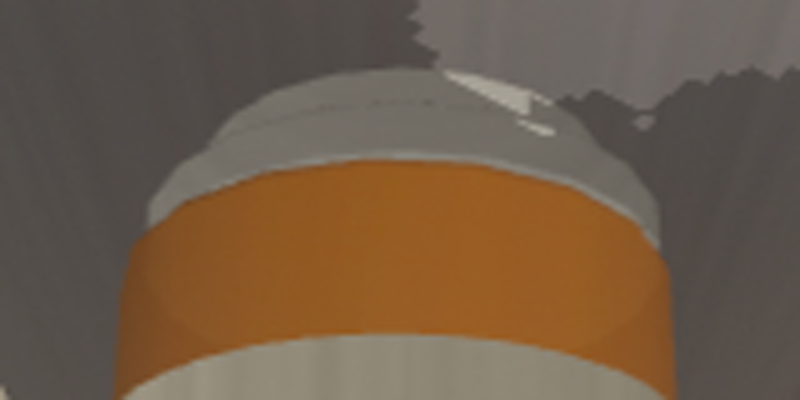

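```bash
python3 - <<'E'
from h import *; from scipy.optimize import least_squares
W=cam('wrist')
a=np.radians(29);ex=np.array([np.cos(a),np.sin(a)]);ey=np.array([-ex[1],ex[0]])
def cen(pts,z,r,c0):
    X=[onz(W,240+x/5,160+y/5,z)[:2] for x,y in pts]
    f=lambda c:[np.hypot(*(p-c))-r for p in X]
    s=least_squares(f,c0); return s.x,np.round(np.array(s.fun)*1000,1)
s=arm.get_state(); g=(s['ee_pos']+.147*s['eef_rot'][:,0])
pts=[(150,212),(400,100),(658,215),(230,135),(560,125)]
pc,e=cen(pts,.03,.03,[.6,.232]); print('plate',pc,e)
for zb in (.046,.048,.050):
  bc,e=cen([(150,225),(250,178),(385,160),(520,172),(640,228)],zb,.025,[.57,.21]); d=pc-bc; print('bottle',zb,bc,e,'need ex,ey',d@ex,d@ey, 'off grasp',(bc-g[:2])@ex)
p2,e=cen([(215,140),(300,85),(420,68),(560,95)],.02,.03,[.6,.232]); print('lower',p2,e)
T=cam('top');S=cam('scene')
c=onz(T,230+336/5,180+285/5,.0495+.0483+.0455)
print('top cap',c)
E
```

```text
plate [0.59635294 0.22910298] [-1.3  0.7 -1.5 -0.2  0.2]
bottle 0.046 [0.57707065 0.21717289] [ 0.5 -0.2 -0.3  0.   0.4] need ex,ey 0.02264849162766887 0.0010860580572232585 off grasp 0.007817736262299424
bottle 0.048 [0.57413687 0.21554015] [ 0.3 -0.1 -0.2  0.1  0.1] need ex,ey 0.026006002412171575 0.001091755775825393 off grasp 0.004460225477796719
bottle 0.05 [0.57120106 0.2139057 ] [ 0.  -0.1 -0.   0.2 -0.1] need ex,ey 0.02936611762600647 0.0010979699157488822 off grasp 0.001100110263961825
lower [0.60374797 0.23655113] [-1.1  0.8  0.8 -1. ]
top cap [0.56794581 0.2112117  0.1433    ]
```

```bash
python3 -m handwheel '0.3 0.2 0 0 0 0 4; 0.7 0.4 0 0 0 0 4; 1.1 0.7 0 0 0 0 4; 1.6 1 0 0 0 0 4; 2 1.2 -0.3 0 0 0 4; 2.2 1.35 -0.6 0 0 0 4; 2.2 1.35 -1 0 0 0 4; 2.2 1.35 -1 0 0 0 4'
python3 - <<'E'
from h import *
s=arm.get_state(); print(s['joints'].round(2))
w=snap('wrist','w8');snap('scene','s8');snap('top','t8')
cv2.imwrite('pics/c8.png',np.vstack([cv2.resize(cv2.imread('pics/w8.png')[160:240,240:400],None,fx=5,fy=5,interpolation=2)]))
A=cv2.resize(cv2.imread('pics/s8.png')[265:345,240:320],None,fx=5,fy=5,interpolation=3)
B=cv2.resize(cv2.imread('pics/t8.png')[200:280,250:330],None,fx=5,fy=5,interpolation=3)
cv2.imwrite('pics/st8.png',np.hstack([A,B]))
print((s['ee_pos']+.147*s['eef_rot'][:,0]).round(4))
E
```

```text
time_s: 13.47
ee_pos: [0.4911, 0.1701, 0.1774]
eef_rot: [[0.688, -0.538, -0.486], [0.381, -0.302, 0.874], [-0.617, -0.787, -0.003]]
ft_force: [-0.9, 0.9, -2.8]
opening: 0.0489
[0.05 0.57 1.94 2.1  0.41 2.28]
[0.5923 0.2261 0.0866]
```

View pics/c8.png

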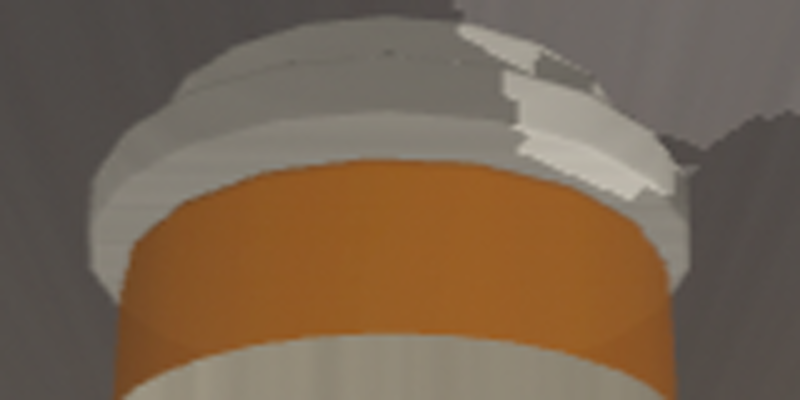

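View pics/st8.png

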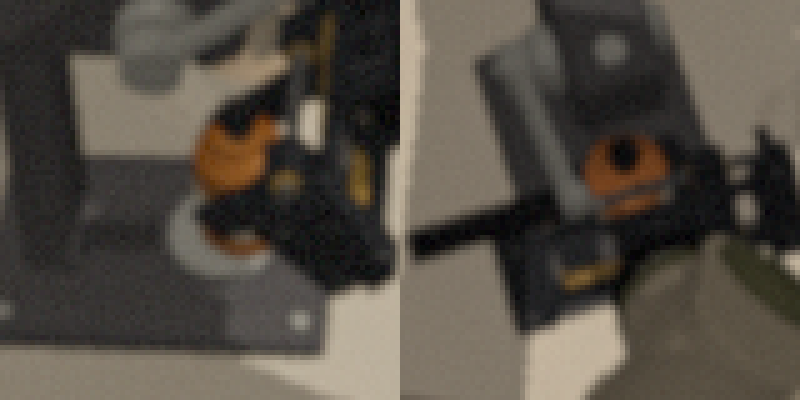

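```bash
python3 - <<'E'
from h import *; from scipy.optimize import least_squares
W=cam('wrist')
a=np.radians(29);ex=np.array([np.cos(a),np.sin(a)]);ey=np.array([-ex[1],ex[0]])
def cen(pts,z,r,c0):
    X=[onz(W,240+x/5,160+y/5,z)[:2] for x,y in pts]
    f=lambda c:[np.hypot(*(p-c))-r for p in X]
    s=least_squares(f,c0); return s.x,np.round(np.array(s.fun)*1000,1)
s=arm.get_state(); g=(s['ee_pos']+.147*s['eef_rot'][:,0])
pc,e=cen([(390,112),(250,128),(140,180),(95,240),(687,240),(520,125)],.03,.03,[.6,.232]); print('plate',pc,e)
for zb in (.036,.038,.040):
  bc,e=cen([(135,240),(250,178),(385,160),(520,172),(650,228)],zb,.025,[.57,.21]); d=pc-bc; print('bottle',zb,bc,e,'need',d@ex,d@ey, 'off grasp',(bc-g[:2])@ex,(bc-g[:2])@ey)
T=cam('top')
c=onz(T,250+(624-400)/5,200+150/5,.038+.095);p=onz(T,295,239.2,.03);d=(p-c)[:2];print('top',c,d@ex,d@ey)
E
```

```text
plate [0.60497529 0.23386261] [ 0.1  0.1 -0.5  0.  -0.3  0.1]
bottle 0.036 [0.56484488 0.20930766] [ 11.4  -4.6 -10.4  -4.2  11.6] need 0.04700332923658685 0.0020206342472282425 off grasp -0.0323207662084092 -0.0011695546211574891
bottle 0.038 [0.56143507 0.20743374] [ 11.   -4.5 -10.   -4.1  11.2] need 0.05089410572673314 0.0020064887135479944 off grasp -0.03621154269855549 -0.0011554090874772412
bottle 0.04 [0.55803022 0.2055625 ] [10.6 -4.4 -9.6 -4.  10.7] need 0.054779256810412506 0.0019924097473936813 off grasp -0.040096693782234856 -0.0011413301213229281
top [0.59272856 0.22419145 0.133     ] 0.010927438133750241 -0.0003006921650603763
```

```bash
python3 -m handwheel '0.2 0.1 0 0 0 0 4; 0.4 0.2 0 0 0 0 4; 0.6 0.3 0 0 0 0 4; 0.8 0.4 0 0 0 0 4; 0.95 0.55 0 0 0 0 4; 0.95 0.55 0 0 0 0 4; 0.95 0.55 0 0 0 0 4; 0.95 0.55 0 0 0 0 4'
python3 - <<'E'
from h import *
s=arm.get_state()
w=snap('wrist','w9');snap('scene','s9');snap('top','t9')
C=cv2.resize(cv2.imread('pics/w9.png')[170:270,240:400],None,fx=3,fy=4,interpolation=2)[:,:480]
cv2.imwrite('pics/c9.png',cv2.resize(cv2.imread('pics/w9.png')[170:270,240:400],None,fx=5,fy=5,interpolation=2))
A=cv2.resize(cv2.imread('pics/s9.png')[265:345,240:320],None,fx=5,fy=5,interpolation=3)
B=cv2.resize(cv2.imread('pics/t9.png')[200:280,250:330],None,fx=5,fy=5,interpolation=3)
cv2.imwrite('pics/st9.png',np.hstack([A,B]))
print((s['ee_pos']+.147*s['eef_rot'][:,0]).round(4))
E
```

```text
time_s: 14.28
ee_pos: [0.5008, 0.1756, 0.1784]
eef_rot: [[0.689, -0.537, -0.486], [0.381, -0.302, 0.874], [-0.616, -0.788, -0.004]]
ft_force: [1.8, 0.7, -3.3]
opening: 0.0491
[0.6021 0.2316 0.0878]
```

View pics/c9.png

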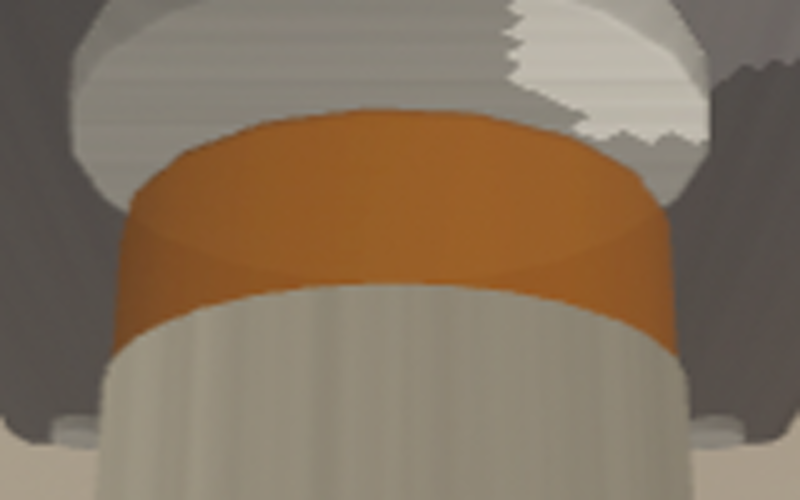

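View pics/st9.png

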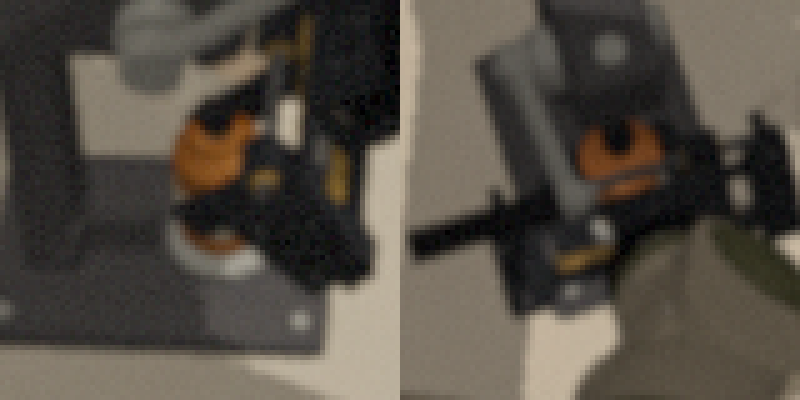

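```bash
python3 - <<'E'
from h import *; from scipy.optimize import least_squares
W=cam('wrist')
a=np.radians(29);ex=np.array([np.cos(a),np.sin(a)]);ey=np.array([-ex[1],ex[0]])
def cen(pts,z,r,c0):
    X=[onz(W,240+x/5,170+y/5,z)[:2] for x,y in pts]
    f=lambda c:[np.hypot(*(p-c))-r for p in X]
    s=least_squares(f,c0); return s.x,np.round(np.array(s.fun)*1000,1)
s=arm.get_state(); g=(s['ee_pos']+.147*s['eef_rot'][:,0])
pc,e=cen([(72,130),(85,165),(110,200),(708,130),(695,170),(675,200),(90,80),(160,22)],.03,.03,[.605,.233]); print('plate',pc,e)
B=[(135,200),(180,152),(260,123),(370,108),(480,113),(580,138),(640,175)]
for zb in (.034,.036,.038,.040):
  bc,e=cen(B,zb,.025,[.605,.233]); d=pc-bc; print('bottle',zb,bc,e,'need',d@ex,d@ey, 'off grasp',(bc-g[:2])@ex,(bc-g[:2])@ey)
T=cam('top')
c=onz(T,250+(617-400)/5,200+132/5,.038+.095);p=onz(T,295,239.2,.03);d=(p-c)[:2];print('top',c,d@ex,d@ey)
E
```

```text
plate [0.60334858 0.23292631] [-0.1 -0.5 -0.2 -0.3 -0.6 -0.2 -0.2 -0.1]
bottle 0.034 [0.61055247 0.23734135] [ 0.6  0.4 -0.3 -0.5 -0.3  0.3  0.7] need -0.008441117207188816 -0.0003689688038766398 off grasp 0.010165124605903067 0.0010105031369105801
bottle 0.036 [0.60759846 0.23579782] [ 0.3  0.3 -0.2 -0.3 -0.2  0.2  0.3] need -0.005109169390567849 -0.0004511001346294833 off grasp 0.0068331767892821 0.0010926344676634241
bottle 0.038 [0.60464333 0.23425406] [-0.1  0.2 -0.  -0.1 -0.   0.1  0. ] need -0.0017761211658108543 -0.0005335773220509568 off grasp 0.003500128564525104 0.0011751116550848977
bottle 0.04 [0.60168602 0.23270931] [-0.4  0.2  0.1  0.   0.1  0.  -0.3] need 0.0015593056646537105 -0.0006162368633678708 off grasp 0.00016470173406053963 0.0012577711964018117
top [0.60342536 0.23080483 0.133     ] -0.0016344223472640465 -0.0008989743504588789
```

```bash
python3 -m handwheel '-0.08 -0.1 0 0 0 0 4; -0.08 -0.1 -0.1 0 0 0 4; -0.08 -0.1 -0.25 0 0 0 4; -0.08 -0.1 -0.4 0 0 0 4; -0.08 -0.1 -0.5 0 0 0 4; -0.08 -0.1 -0.6 0 0 0 4; -0.08 -0.1 -0.6 0 0 0 4; -0.08 -0.1 -0.6 0 0 0 4'
python3 -m handwheel '0 0 -0.03 0 0 0 4; 0 0 -0.06 0 0 0 4; 0 0 -0.09 0 0 0 4; 0 0 -0.12 0 0 0 4; 0 0 -0.15 0 0 0 4; 0 0 -0.15 0 0 0 4; 0 0 -0.15 0 0 0 4; 0 0 -0.15 0 0 0 4'
```

```text
time_s: 15.1
ee_pos: [0.5, 0.1746, 0.1724]
eef_rot: [[0.689, -0.537, -0.486], [0.381, -0.302, 0.874], [-0.616, -0.788, -0.004]]
ft_force: [-0.9, 0.1, -2.4]
opening: 0.0493
time_s: 15.77
ee_pos: [0.5, 0.1746, 0.1709]
eef_rot: [[0.69, -0.537, -0.486], [0.381, -0.302, 0.874], [-0.616, -0.788, -0.004]]
ft_force: [-0.3, 0.3, -3.1]
opening: 0.0486
```

```bash
python3 -m handwheel '0 0 -0.02 0 0 0 4; 0 0 -0.04 0 0 0 4; 0 0 -0.06 0 0 0 4; 0 0 -0.08 0 0 0 4; 0 0 -0.08 0 0 0 4; 0 0 -0.08 0 0 0 4; 0 0 -0.08 0 0 0 4; 0 0 -0.08 0 0 0 4' | egrep 'pos|force'
python3 - <<'E'
from h import *
s=arm.get_state();print(s['ft_force'])
w=snap('wrist','w10')
cv2.imwrite('pics/c10.png',cv2.resize(cv2.imread('pics/w10.png')[140:270,240:400],None,fx=5,fy=4.5,interpolation=2))
E
```

```text
ee_pos: [0.5, 0.1746, 0.1701]
ft_force: [0.3, -0.1, -2.8]
[ 0.28573839 -0.07075812 -2.78008581]
```

View pics/c10.png

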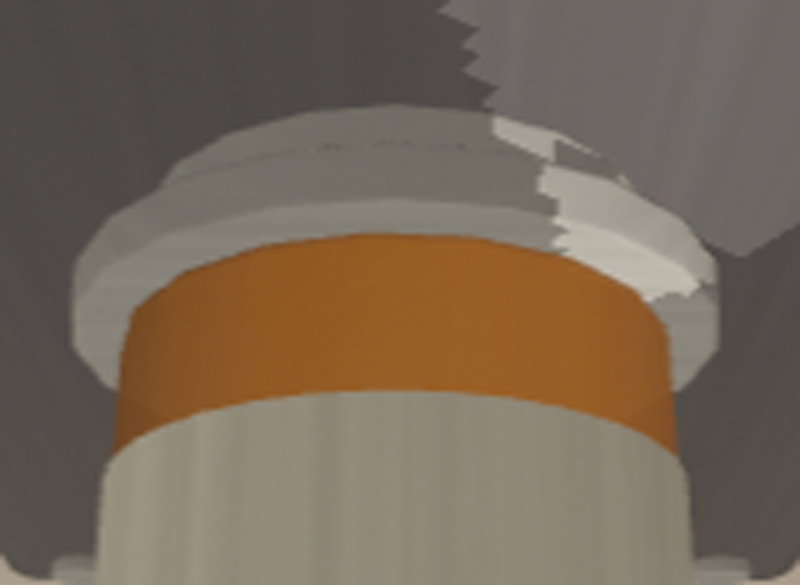

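```bash
cat > fit.py <<'E'
from h import *; from scipy.optimize import least_squares
a=np.radians(29);ex=np.array([np.cos(a),np.sin(a)]);ey=np.array([-ex[1],ex[0]])
def cen(W,pts,z,r,c0):
    X=[onz(W,240+x/5,140+y/4.5,z)[:2] for x,y in pts]
    s=least_squares(lambda c:[np.hypot(*(p-c))-r for p in X],c0); return s.x,np.round(np.array(s.fun)*1000,1)
E
python3 - <<'E'
from fit import *
W=cam('wrist'); s=arm.get_state(); g=(s['ee_pos']+.147*s['eef_rot'][:,0]);print(g)
pc,e=cen(W,[(76,310),(76,340),(110,388),(718,330),(700,370),(130,252),(250,212),(390,200),(500,208)],.03,.03,[.605,.233]); print('plate',pc,e)
for zb in (.030,.031,.032):
  bc,e=cen(W,[(135,312),(200,266),(300,240),(390,234),(480,238),(580,262),(660,318)],zb,.025,[.605,.233]); d=pc-bc; print('bottle',zb,bc,e,'need',d@ex,d@ey, 'off grasp',(bc-g[:2])@ex)
E
```

```text
[0.6014269  0.23058352 0.07961327]
plate [0.60331754 0.23280859] [-0.2 -0.3  0.  -0.1 -0.2  0.1  0.2 -0.  -0.2]
bottle 0.03 [0.60391095 0.23326564] [ 0.1  0.  -0.  -0.1  0.1 -0.   0.1] need -0.0007405918268374972 -0.00011205127164775057 off grasp 0.003472923691896966
bottle 0.031 [0.60244458 0.23244418] [-0.1 -0.   0.  -0.1  0.2 -0.  -0.1] need 0.0009401769263546828 -0.00010449593446269096 off grasp 0.0017921549387047862
bottle 0.032 [0.60097874 0.23162268] [-0.3 -0.1  0.1  0.   0.2 -0.  -0.3] need 0.002620508912755249 -9.664619865214532e-05 off grasp 0.00011182295230421984
```

```bash
python3 -m handwheel '0 0 -0.01 0 0 0 4; 0 0 -0.02 0 0 0 4; 0 0 -0.03 0 0 0 4; 0 0 -0.04 0 0 0 4; 0 0 -0.05 0 0 0 4; 0 0 -0.05 0 0 0 4; 0 0 -0.05 0 0 0 4; 0 0 -0.05 0 0 0 4' | egrep 'pos|force'
python3 -m handwheel '0 0 -0.01 0 0 0 4; 0 0 -0.02 0 0 0 4; 0 0 -0.03 0 0 0 4; 0 0 -0.04 0 0 0 4; 0 0 -0.05 0 0 0 4; 0 0 -0.05 0 0 0 4; 0 0 -0.05 0 0 0 4; 0 0 -0.05 0 0 0 4' | egrep 'pos|force'
```

```text
ee_pos: [0.5, 0.1746, 0.1696]
ft_force: [-0.4, -1.0, -3.8]
ee_pos: [0.5001, 0.1746, 0.1694]
ft_force: [-2.7, -1.3, 3.9]
```

```bash
python3 -m handwheel '0 0 0 0 0 0 5; 0 0 0 0 0 0 5.1; 0 0 0 0 0 0 5.3; 0 0 0 0 0 0 5.6; 0 0 0 0 0 0 6; 0 0 0 0 0 0 7; 0 0 0 0 0 0 8.5; 0 0 0 0 0 0 8.5' 5 | egrep 'pos|force|open'
python3 - <<'E'
from fit import *
w=snap('wrist','w11')
cv2.imwrite('pics/c11.png',cv2.resize(cv2.imread('pics/w11.png')[140:270,240:400],None,fx=5,fy=4.5,interpolation=2))
E
```

```text
ee_pos: [0.5, 0.1746, 0.1691]
ft_force: [0.5, 0.3, 0.2]
opening: 0.0778
```

View pics/w11.png

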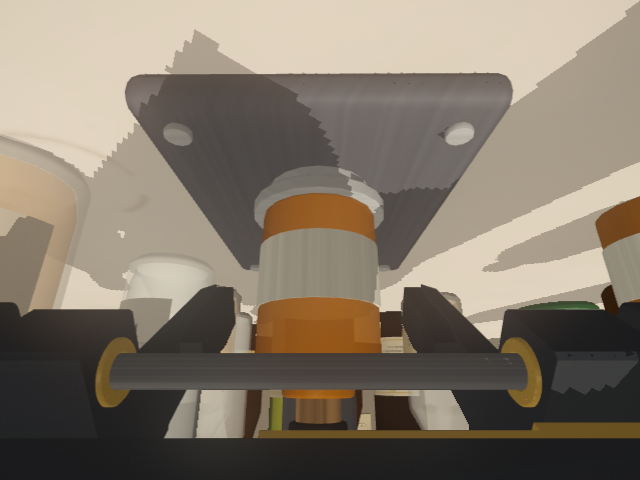

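View pics/c11.png

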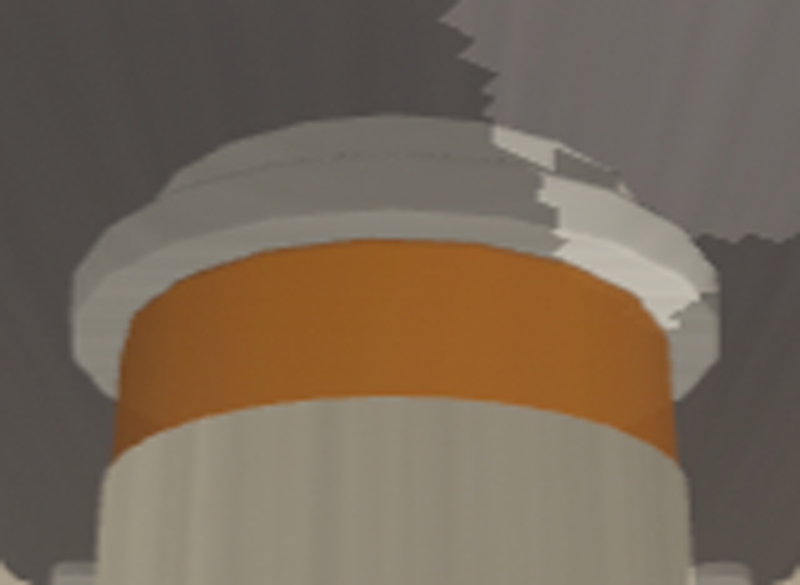

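```bash
python3 - <<'E'
from fit import *
W=cam('wrist')
pc,e=cen(W,[(76,315),(76,345),(110,395),(718,340),(700,378),(130,262),(250,222),(390,211),(500,218)],.03,.03,[.605,.233]); print('plate',pc,e)
bc,e=cen(W,[(135,318),(200,272),(300,246),(390,240),(480,243),(580,268),(660,325)],.03,.025,[.605,.233]); d=pc-bc; print('bottle',bc,e,'need',d@ex,d@ey)
E
```

```text
plate [0.60317038 0.23276571] [-0.1 -0.5 -0.3 -0.3 -0.4  0.1  0.2 -0.1 -0.1]
bottle [0.60316694 0.23285046] [-0.1 -0.  -0.  -0.1  0.3 -0.1 -0.1] need -3.8077223102096464e-05 -7.579406165567713e-05
```

```bash
python3 -m handwheel '-0.4 -0.2 0 0 0 0 8.8; -1.2 -0.7 0 0 0 0 8.8; -2.5 -1.4 0 0 0 0 8.8; -4 -2.2 0 0 0 0 8.8; -6 -3.3 0 0 0 0 8.8; -8.5 -4.7 0 0 0 0 8.8; -11 -6.1 0 0 0 0 8.8; -13.5 -7.5 0 0 0 0 8.8' | egrep 'time|pos|force'
python3 - <<'E'
from h import *; from fk import *
s=arm.get_state(); q0=s['joints']; print(q0.round(2))
H=np.array([.4583,.2669,.3433]); L=np.array([.4418,.2577,.1522])
for psi,th in [(29,90),(119,90),(-61,90),(29,70),(0,75),(29,60)]:
  for f in (0,1):
    R=Rt(psi,th,f); 
    for q in ik(R,H-.019*R[:,0]+[0,0,.03],n=12):
      l=ik(R,L-.019*R[:,0],[q]); print(psi,th,f,q.round(2),[x.round(2) for x in l])
E
```

```text
time_s: 19.2
ee_pos: [0.3635, 0.0993, 0.1693]
ft_force: [0.2, 0.3, -0.2]
[-0.16  0.42  2.34  2.18  0.64  1.97]
29 90 0 [ 0.31  0.27  1.21  0.    1.66 -1.77] [array([ 0.3 ,  0.37,  1.66, -0.  ,  1.11, -1.78])]
29 90 1 [ 0.31  0.27  1.21 -0.    1.66  1.37] [array([ 0.3 ,  0.37,  1.66, -0.  ,  1.11,  1.36])]
119 90 1 [ 0.31  0.27  1.21 -0.    1.66 -0.2 ] [array([ 0.3 ,  0.37,  1.66, -0.  ,  1.11, -0.21])]
-61 90 0 [ 0.31  0.27  1.21  0.    1.66 -0.2 ] [array([ 0.3 ,  0.37,  1.66, -0.  ,  1.11, -0.21])]
29 70 0 [ 0.27  0.08  1.48  0.09  1.25 -1.82] [array([ 0.26,  0.22,  1.92,  0.14,  0.67, -1.91])]
29 70 1 [0.27 0.08 1.48 0.09 1.25 1.32] [array([0.26, 0.22, 1.92, 0.14, 0.67, 1.23])]
0 75 0 [ 0.35  0.15  1.39 -0.09  1.36 -1.21] [array([ 0.34,  0.27,  1.83, -0.12,  0.8 , -1.15])]
0 75 1 [ 0.35  0.15  1.39 -0.09  1.36  1.93] [array([ 0.34,  0.27,  1.83, -0.12,  0.8 ,  1.99])]
29 60 0 [ 0.24 -0.01  1.62  0.15  1.03 -1.88] [array([ 0.23,  0.17,  2.04,  0.32,  0.45, -2.1 ])]
29 60 1 [ 0.24 -0.01  1.62  0.15  1.03  1.26] [array([0.23, 0.17, 2.04, 0.32, 0.45, 1.04])]
```

```bash
python3 -m handwheel '-0.5 -0.3 3 0 0 0 6; -1 -0.7 6 0 0 0 4; -1.5 -1 8 -0.08 -0.044 0.072 2; -2 -1.3 10 -0.16 -0.09 0.144 1; -2.5 -1.6 12 -0.245 -0.135 0.218 0; -3 -2 13 -0.33 -0.18 0.294 0; -3.5 -2.4 13 -0.41 -0.226 0.368 0; -4 -3 13 -0.49 -0.272 0.44 0' 10 | egrep 'time|pos|force|open'
python3 -m handwheel '0 0 0 -0.084 -0.0465 0.075 0; 0 0 0 -0.168 -0.093 0.15 0; 0 0 0 -0.25 -0.14 0.225 0; 0 0 0 -0.335 -0.185 0.3 0; 0 0 0 -0.42 -0.232 0.375 0; 0 0 0 -0.5 -0.279 0.45 0; 0 0 0 -0.588 -0.325 0.525 0; 0 0 0 -0.67 -0.37 0.6 0' | egrep 'time|pos|force|open'
python3 - <<'E'
from h import *; from fk import *
s=arm.get_state(); print(s['joints'].round(2),s['eef_rot'].round(2).tolist())
R=Rt(29,90,1); print(Ro.from_matrix(R@s['eef_rot'].T).as_rotvec())
snap('scene','s12')
E
```

```text
time_s: 19.87
ee_pos: [0.3244, 0.0697, 0.2997]
ft_force: [-0.4, -0.5, -0.7]
opening: 0.0371
time_s: 20.53
ee_pos: [0.3247, 0.0697, 0.299]
ft_force: [0.2, 0.3, -0.7]
opening: 0.0003
[-0.3  -0.07  2.35  1.38  0.62  1.11] [[0.69, 0.55, -0.48], [0.38, -0.83, -0.41], [-0.62, 0.1, -0.78]]
[-0.92808505  0.32830224  1.33874533]
```

View pics/s12.png

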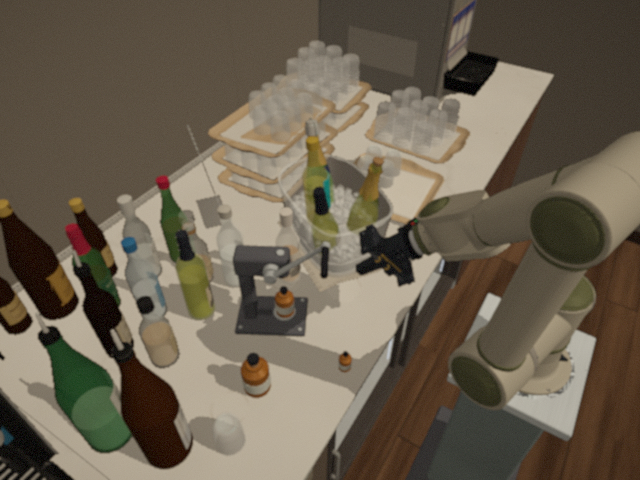

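```bash
python3 -m handwheel '0 0 3 -0.066 0.023 0.096 0; 0 0 6 -0.133 0.047 0.191 0; 0 0 9 -0.2 0.07 0.287 0; 0 0 12 -0.265 0.094 0.383 0; 0 0 15 -0.33 0.117 0.478 0; 0 0 18 -0.4 0.14 0.574 0; 0 0 21 -0.464 0.164 0.67 0; 0 0 24 -0.53 0.188 0.765 0' | egrep 'time|pos|force|open'
python3 -m handwheel '0 1 1 -0.066 0.023 0.096 0; 0 2 2 -0.133 0.047 0.191 0; 0 3 3 -0.2 0.07 0.287 0; 0 4 4 -0.265 0.094 0.383 0; 0 5 5 -0.33 0.117 0.478 0; 0 6 5 -0.4 0.14 0.574 0; 0 7 5 -0.4 0.14 0.574 0; 0 8 5 -0.4 0.14 0.574 0' | egrep 'time|pos|force|open'
python3 - <<'E'
from h import *; from fk import *
s=arm.get_state(); print(s['joints'].round(2),s['eef_rot'].round(2).tolist())
R=Rt(29,90,1); print(dmove(R,[.4583,.2669,.3433+.06+.019]))
E
```

```text
time_s: 21.25
ee_pos: [0.3243, 0.0696, 0.5406]
ft_force: [1.1, -0.3, 0.6]
opening: 0.0005
time_s: 21.92
ee_pos: [0.3248, 0.1502, 0.5889]
ft_force: [0.4, -0.1, -0.6]
opening: 0.0004
[ 0.1  -0.14  1.52  0.01  1.75  1.19] [[0.01, 0.89, 0.46], [0.01, 0.46, -0.89], [-1.0, 0.01, -0.01]]
(array([13.35, 11.67, -1.96]), array([-0.012,  0.005,  0.028]))
```

```bash
python3 -m handwheel '2 1.7 0 0 0 0.01 0; 4 3.5 0 0 0 0.02 0; 6.5 5.5 0 0 0 0.03 0; 9 7.8 -0.5 0 0 0.03 0; 11 9.6 -1 -0.01 0.005 0.028 0; 12.5 11 -1.5 -0.01 0.005 0.028 0; 13.3 11.7 -2 -0.01 0.005 0.028 0; 13.3 11.7 -2 -0.01 0.005 0.028 0' | egrep 'time|pos|force|open'
python3 -m handwheel '0 0 0 0 0 0 0; 0 0 0 0 0 0 0; 0 0 0 0 0 0 0; 0 0 0 0 0 0 0; 0 0 0 0 0 0 0; 0 0 0 0 0 0 0; 0 0 0 0 0 0 0; 0 0 0 0 0 0 0' | egrep 'time|pos|force|open'
python3 - <<'E'
from h import *
snap('wrist','w13');snap('scene','s13');snap('top','t13')
A=cv2.resize(cv2.imread('pics/s13.png')[200:320,230:430],None,fx=4,fy=4,interpolation=3)
cv2.imwrite('pics/s13c.png',A)
E
```

```text
time_s: 22.58
ee_pos: [0.4591, 0.2673, 0.567]
ft_force: [-0.7, -0.9, 0.0]
opening: 0.0003
time_s: 23.25
ee_pos: [0.458, 0.2665, 0.5692]
ft_force: [-0.3, -0.0, -0.9]
opening: 0.0003
```

View pics/w13.png

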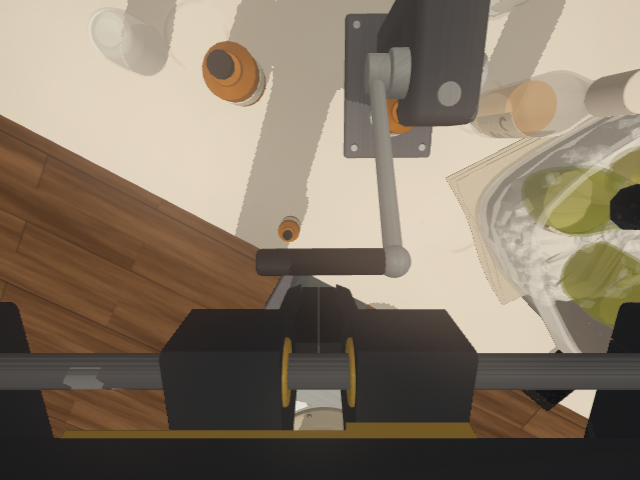

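View pics/s13c.png

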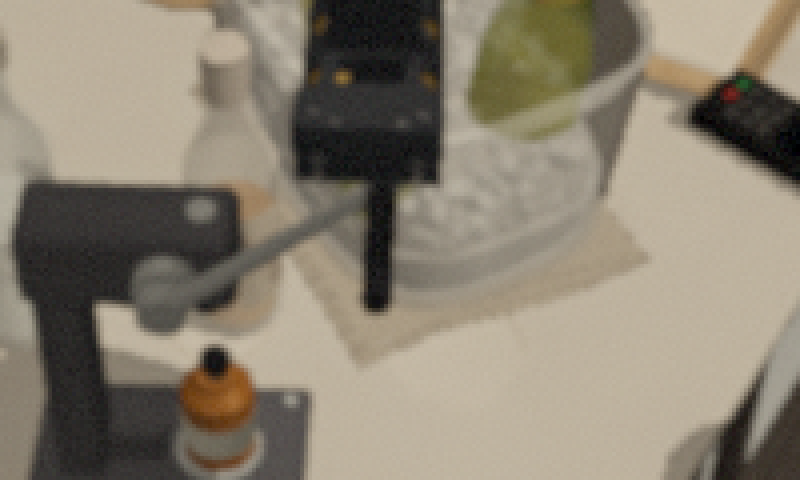

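```bash
python3 - <<'E'
from h import *
W=cam('wrist'); p=onz(W,322,261,.334); q=onz(W,322,261,.343); print(p,q,proj(W,[.4583,.2669,.334]))
s=arm.get_state(); print(s['ee_pos']+.166*s['eef_rot'][:,0], s['eef_rot'].round(3).tolist())
E
```

```text
[0.45714381 0.26469057 0.334     ] [0.45988223 0.26631838 0.343     ] [319.92335694 258.00234595]
[0.45820356 0.26697938 0.40309603] [[0.001, 0.874, 0.486], [0.002, 0.486, -0.874], [-1.0, 0.002, -0.002]]
```

```bash
python3 -m handwheel '0 0 -1 0 0 0 0; 0 0 -2 0 0 0 0; 0 0 -3 0 0 0 0; 0 0 -4 0 0 0 0; 0 0 -5 0 0 0 0; 0 0 -5.6 0 0 0 0; 0 0 -5.9 0 0 0 0; 0 0 -6.1 0 0 0 0' | egrep 'time|pos|force|open'
python3 -m handwheel '-0.1 -0.05 -0.2 0 0 0 0; -0.3 -0.2 -0.5 0 0 0 0; -0.6 -0.3 -0.8 0 0 0 0; -0.8 -0.4 -1.2 0 0 0 0; -1 -0.55 -1.5 0 0 0 0; -1.2 -0.65 -1.9 0 0 0 0; -1.4 -0.75 -2.2 0 0 0 0; -1.5 -0.8 -2.4 0 0 0 0' | egrep 'time|pos|force|open'
python3 - <<'E'
from h import *
snap('wrist','w14');snap('scene','s14')
A=cv2.resize(cv2.imread('pics/s14.png')[200:320,230:430],None,fx=4,fy=4,interpolation=3)
cv2.imwrite('pics/s14c.png',A)
E
```

```text
time_s: 24.07
ee_pos: [0.4576, 0.2665, 0.5089]
ft_force: [-8.2, -4.2, 13.7]
opening: 0.0006
time_s: 24.73
ee_pos: [0.4425, 0.2582, 0.4855]
ft_force: [-5.0, -3.6, 8.4]
opening: 0.0005
```

View pics/w14.png

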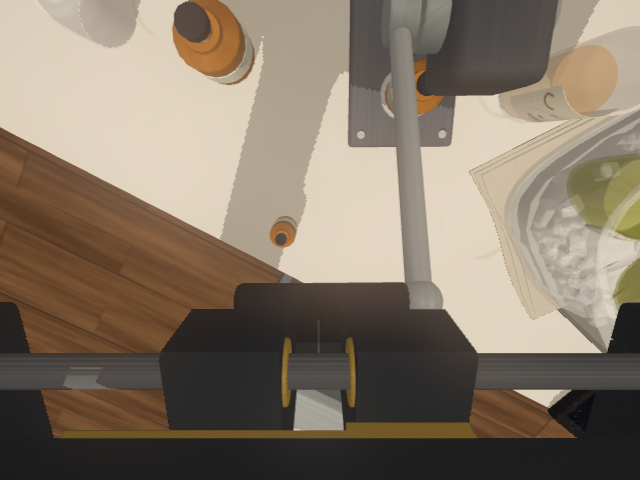

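View pics/s14c.png

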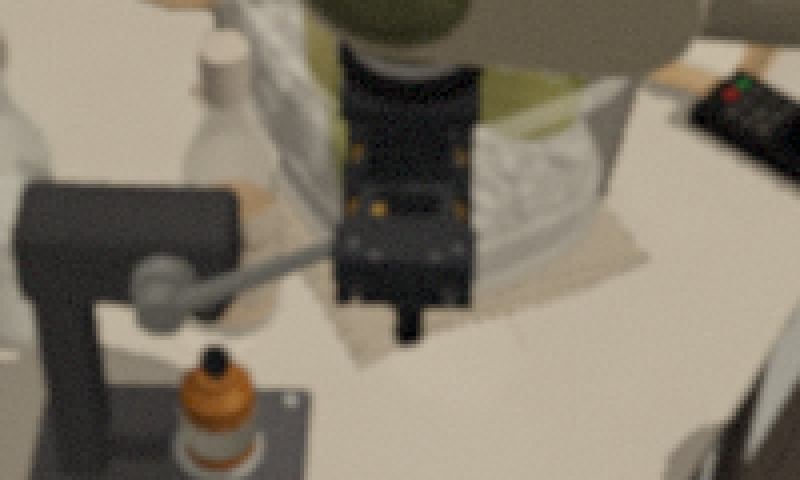

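```bash
python3 -m handwheel '-0.3 -0.2 -0.7 0 0 0 0; -0.6 -0.3 -1.4 0 0 0 0; -0.85 -0.45 -2 0 0 0 0; -1.1 -0.6 -2.7 0 0 0 0; -1.3 -0.7 -3.4 0 0 0 0; -1.5 -0.8 -4.1 0 0 0 0; -1.65 -0.9 -4.8 0 0 0 0; -1.77 -0.98 -5.5 0 0 0 0' | egrep 'time|pos|force|open'
python3 -m handwheel '-0.1 -0.05 -0.7 0 0 0 0; -0.17 -0.1 -1.5 0 0 0 0; -0.2 -0.12 -2.2 0 0 0 0; -0.22 -0.13 -3 0 0 0 0; -0.2 -0.12 -3.7 0 0 0 0; -0.17 -0.1 -4.5 0 0 0 0; -0.1 -0.05 -5.2 0 0 0 0; 0 0 -5.9 0 0 0 0' | egrep 'time|pos|force|open'
python3 - <<'E'
from h import *
snap('wrist','w15');snap('scene','s15')
A=cv2.resize(cv2.imread('pics/s15.png')[200:320,230:430],None,fx=4,fy=4,interpolation=3)
cv2.imwrite('pics/s15c.png',A)
s=arm.get_state(); print(s['joints'].round(2),s['ee_pos']+.166*s['eef_rot'][:,0])
E
```

```text
time_s: 25.5
ee_pos: [0.425, 0.2486, 0.4299]
ft_force: [-3.5, -2.0, 6.4]
opening: 0.0005
time_s: 26.17
ee_pos: [0.4253, 0.2487, 0.3707]
ft_force: [-3.8, -2.3, 4.6]
opening: 0.0007
[0.29 0.27 1.65 0.   1.22 1.35] [0.42554352 0.24910906 0.20417544]
```

View pics/s15c.png

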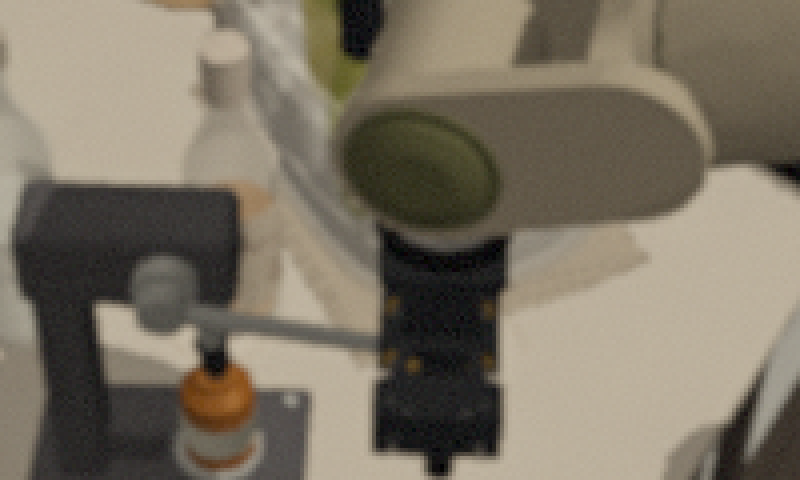

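View pics/w15.png

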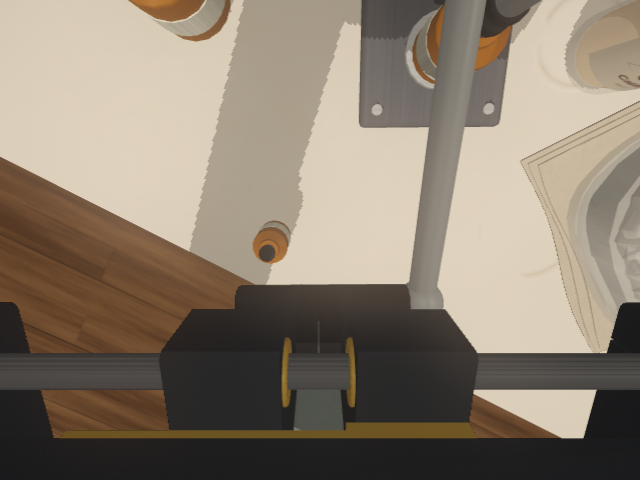

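```bash
python3 -m handwheel '0.15 0.08 -0.6 0 0 0 0; 0.3 0.16 -1.2 0 0 0 0; 0.45 0.25 -1.8 0 0 0 0; 0.6 0.33 -2.4 0 0 0 0; 0.75 0.4 -2.9 0 0 0 0; 0.9 0.5 -3.4 0 0 0 0; 1.1 0.6 -3.9 0 0 0 0; 1.3 0.7 -4.4 0 0 0 0' | egrep 'time|pos|force|open'
python3 -m handwheel '0.05 0.02 -0.1 0 0 0 0; 0.1 0.05 -0.2 0 0 0 0; 0.15 0.08 -0.3 0 0 0 0; 0.2 0.1 -0.4 0 0 0 0; 0.25 0.15 -0.5 0 0 0 0; 0.3 0.17 -0.6 0 0 0 0; 0.3 0.17 -0.7 0 0 0 0; 0.3 0.17 -0.7 0 0 0 0' | egrep 'time|pos|force|open'
```

```text
time_s: 26.93
ee_pos: [0.4382, 0.2558, 0.327]
ft_force: [-5.3, -1.6, 9.2]
opening: 0.0007
time_s: 27.6
ee_pos: [0.4413, 0.2576, 0.3204]
ft_force: [-4.2, -1.3, 7.4]
opening: 0.0005
```

```bash
python3 -m handwheel '0 0 -0.05 0 0 0 0; 0 0 -0.1 0 0 0 0; 0.05 0.02 -0.15 0 0 0 0; 0.05 0.02 -0.2 0 0 0 0; 0.1 0.05 -0.25 0 0 0 0; 0.1 0.05 -0.25 0 0 0 0; 0.1 0.05 -0.25 0 0 0 0; 0.1 0.05 -0.25 0 0 0 0' | egrep 'time|pos|force|open'
python3 -m handwheel '0 0 -0.04 0 0 0 0; 0 0 -0.08 0 0 0 0; 0 0 -0.12 0 0 0 0; 0 0 -0.15 0 0 0 0; 0 0 -0.15 0 0 0 0; 0 0 -0.15 0 0 0 0; 0 0 -0.15 0 0 0 0; 0 0 -0.15 0 0 0 0' | egrep 'time|pos|force|open'
python3 - <<'E'
from h import *
snap('wrist','w16');snap('scene','s16')
A=cv2.resize(cv2.imread('pics/s16.png')[230:340,230:330],None,fx=5,fy=5,interpolation=3)
cv2.imwrite('pics/s16c.png',A)
E
```

```text
time_s: 28.27
ee_pos: [0.4423, 0.258, 0.3182]
ft_force: [-5.8, -2.4, 13.1]
opening: 0.0007
time_s: 28.93
ee_pos: [0.4422, 0.2581, 0.3178]
ft_force: [-8.5, -3.5, 20.9]
opening: 0.001
```

View pics/s16c.png

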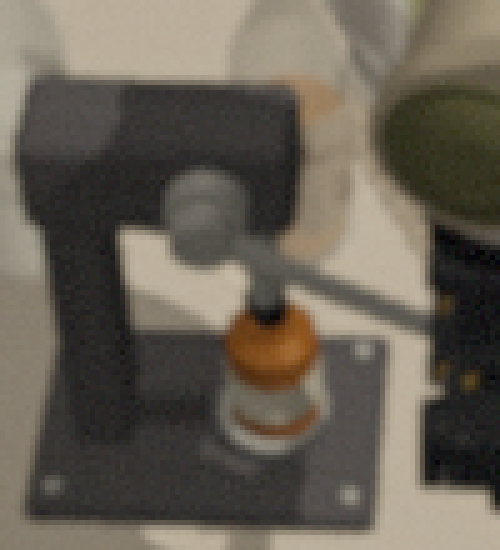

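```bash
python3 -m handwheel '0 0 -0.04 0 0 0 0; 0 0 -0.08 0 0 0 0; 0 0 -0.1 0 0 0 0; 0 0 -0.1 0 0 0 0; 0 0 -0.1 0 0 0 0; 0 0 -0.1 0 0 0 0; 0 0 -0.1 0 0 0 0; 0 0 -0.1 0 0 0 0' | egrep 'time|pos|force|open'
```

```text
time_s: 29.7
ee_pos: [0.4422, 0.2581, 0.3176]
ft_force: [-12.0, -4.8, 29.1]
opening: 0.0004
```

```bash
f='time|pos|force'
python3 -m handwheel '-0.05 -0.02 0.2 0 0 0 0; -0.1 -0.05 0.4 0 0 0 0; -0.15 -0.1 0.6 0 0 0 0; -0.2 -0.12 0.8 0 0 0 0; -0.3 -0.15 1 0 0 0 0; -0.38 -0.2 1.15 0 0 0 0; -0.45 -0.24 1.3 0 0 0 0; -0.52 -0.28 1.5 0 0 0 0' | egrep $f
python3 -m handwheel '-0.06 -0.03 0.15 0 0 0 0; -0.11 -0.06 0.3 0 0 0 0; -0.17 -0.1 0.45 0 0 0 0; -0.22 -0.12 0.6 0 0 0 0; -0.28 -0.15 0.75 0 0 0 0; -0.33 -0.18 0.9 0 0 0 0; -0.38 -0.21 1.05 0 0 0 0; -0.42 -0.24 1.2 0 0 0 0' | egrep $f
python3 -m handwheel '-0.05 -0.03 0.18 0 0 0 0; -0.1 -0.06 0.36 0 0 0 0; -0.15 -0.08 0.54 0 0 0 0; -0.2 -0.11 0.72 0 0 0 0; -0.25 -0.13 0.9 0 0 0 0; -0.29 -0.16 1.08 0 0 0 0; -0.33 -0.18 1.26 0 0 0 0; -0.37 -0.2 1.44 0 0 0 0' | egrep $f
```

```text
time_s: 30.37
ee_pos: [0.4373, 0.2553, 0.3305]
ft_force: [-1.6, -0.3, 6.7]
time_s: 31.03
ee_pos: [0.4333, 0.253, 0.3428]
ft_force: [-0.7, 1.5, 7.4]
time_s: 31.7
ee_pos: [0.4298, 0.2511, 0.3574]
ft_force: [1.5, 2.6, 6.8]
```

```bash
python3 - <<'E'
from h import *
snap('wrist','w17');snap('scene','s17')
A=cv2.resize(cv2.imread('pics/s17.png')[200:320,230:430],None,fx=4,fy=4,interpolation=3)
cv2.imwrite('pics/s17c.png',A)
E
```

```text
(no output)
```

View pics/s17c.png

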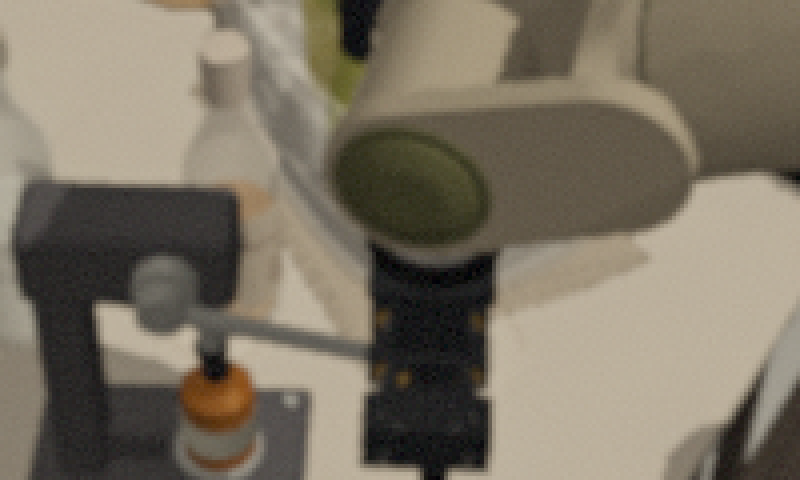

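View pics/w17.png

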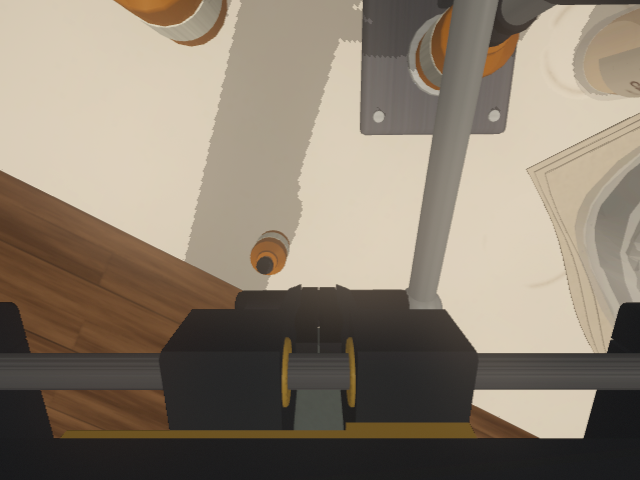

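```bash
f='time|pos|force'
python3 -m handwheel '-0.05 -0.03 0.18 0 0 0 0; -0.1 -0.06 0.35 0 0 0 0; -0.15 -0.08 0.52 0 0 0 0; -0.2 -0.11 0.7 0 0 0 0; -0.25 -0.13 0.88 0 0 0 0; -0.29 -0.16 1.05 0 0 0 0; -0.33 -0.18 1.22 0 0 0 0; -0.36 -0.2 1.4 0 0 0 0' | egrep $f
python3 -m handwheel '-0.03 -0.02 0.18 0 0 0 0; -0.06 -0.03 0.35 0 0 0 0; -0.1 -0.05 0.52 0 0 0 0; -0.13 -0.07 0.7 0 0 0 0; -0.16 -0.08 0.88 0 0 0 0; -0.18 -0.1 1.05 0 0 0 0; -0.2 -0.11 1.22 0 0 0 0; -0.22 -0.12 1.4 0 0 0 0' | egrep $f
python3 -m handwheel '-0.01 -0.01 0.18 0 0 0 0; -0.03 -0.02 0.37 0 0 0 0; -0.04 -0.02 0.55 0 0 0 0; -0.05 -0.03 0.74 0 0 0 0; -0.05 -0.03 0.92 0 0 0 0; -0.06 -0.03 1.1 0 0 0 0; -0.06 -0.03 1.3 0 0 0 0; -0.06 -0.03 1.48 0 0 0 0' | egrep $f
python3 -m handwheel '0 0 0.18 0 0 0 0; 0.01 0 0.37 0 0 0 0; 0.01 0.01 0.55 0 0 0 0; 0.02 0.01 0.74 0 0 0 0; 0.03 0.02 0.92 0 0 0 0; 0.04 0.02 1.1 0 0 0 0; 0.05 0.03 1.3 0 0 0 0; 0.06 0.03 1.48 0 0 0 0' | egrep $f
python3 -m handwheel '0.02 0.01 0.18 0 0 0 0; 0.04 0.02 0.37 0 0 0 0; 0.06 0.03 0.55 0 0 0 0; 0.08 0.04 0.73 0 0 0 0; 0.1 0.06 0.91 0 0 0 0; 0.13 0.07 1.1 0 0 0 0; 0.15 0.08 1.28 0 0 0 0; 0.18 0.1 1.46 0 0 0 0' | egrep $f
python3 -m handwheel '0.03 0.02 0.18 0 0 0 0; 0.06 0.03 0.37 0 0 0 0; 0.1 0.05 0.55 0 0 0 0; 0.13 0.07 0.73 0 0 0 0; 0.17 0.09 0.91 0 0 0 0; 0.2 0.11 1.1 0 0 0 0; 0.24 0.13 1.28 0 0 0 0; 0.28 0.15 1.46 0 0 0 0' | egrep $f
python3 - <<'E'
from h import *
snap('wrist','w18')
s=arm.get_state(); t=s['ee_pos']+.166*s['eef_rot'][:,0]
a=np.radians(29);ex=np.array([np.cos(a),np.sin(a)])
ph=np.arcsin((t[2]-.009-.225)/.17); b=np.array([.5722,.33])-.17*np.cos(ph)*ex; print(np.degrees(ph),t,b,(t[:2]-b)@ex)
E
```

```text
time_s: 32.47
ee_pos: [0.4263, 0.249, 0.3715]
ft_force: [4.7, 2.5, 6.3]
time_s: 33.13
ee_pos: [0.424, 0.2478, 0.3853]
ft_force: [3.0, 1.8, 4.7]
time_s: 33.8
ee_pos: [0.4233, 0.2474, 0.3999]
ft_force: [3.1, 1.3, 4.7]
time_s: 34.47
ee_pos: [0.4234, 0.2476, 0.4133]
ft_force: [3.0, 1.8, 4.0]
time_s: 35.13
ee_pos: [0.4252, 0.2486, 0.4279]
ft_force: [3.1, 2.6, 3.8]
time_s: 35.8
ee_pos: [0.4281, 0.2501, 0.4425]
ft_force: [1.8, 1.6, 3.9]
14.580458512327553 [0.42830286 0.25055247 0.27679568] [0.42830305 0.25023662] 0.00015296056373079224
```

View pics/w18.png

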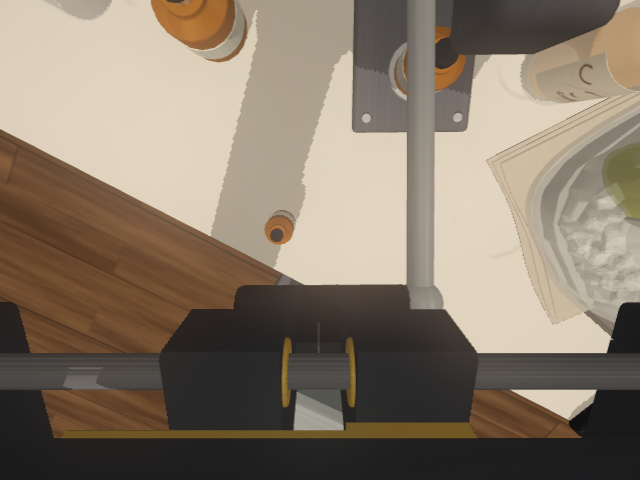

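```bash
f='time|pos|force'
python3 -m handwheel '0.05 0.03 0.18 0 0 0 0; 0.1 0.05 0.36 0 0 0 0; 0.15 0.08 0.53 0 0 0 0; 0.2 0.11 0.71 0 0 0 0; 0.25 0.14 0.89 0 0 0 0; 0.3 0.17 1.06 0 0 0 0; 0.36 0.2 1.24 0 0 0 0; 0.41 0.23 1.41 0 0 0 0' | egrep $f
python3 -m handwheel '0.06 0.03 0.18 0 0 0 0; 0.12 0.07 0.35 0 0 0 0; 0.18 0.1 0.52 0 0 0 0; 0.24 0.13 0.69 0 0 0 0; 0.31 0.17 0.86 0 0 0 0; 0.38 0.21 1.03 0 0 0 0; 0.45 0.25 1.2 0 0 0 0; 0.52 0.29 1.37 0 0 0 0' | egrep $f
python3 -m handwheel '0.08 0.04 0.17 0 0 0 0; 0.15 0.08 0.33 0 0 0 0; 0.22 0.12 0.5 0 0 0 0; 0.3 0.17 0.66 0 0 0 0; 0.38 0.21 0.82 0 0 0 0; 0.46 0.25 0.98 0 0 0 0; 0.53 0.29 1.14 0 0 0 0; 0.61 0.34 1.3 0 0 0 0' | egrep $f
python3 -m handwheel '0.08 0.05 0.16 0 0 0 0; 0.17 0.1 0.32 0 0 0 0; 0.26 0.14 0.48 0 0 0 0; 0.35 0.19 0.64 0 0 0 0; 0.44 0.24 0.8 0 0 0 0; 0.53 0.29 0.95 0 0 0 0; 0.62 0.34 1.1 0 0 0 0; 0.71 0.39 1.25 0 0 0 0' | egrep $f
python3 - <<'E'
from h import *
s=arm.get_state(); t=s['ee_pos']+.166*s['eef_rot'][:,0]
a=np.radians(29);ex=np.array([np.cos(a),np.sin(a)])
ph=np.arcsin((t[2]-.009-.225)/.17); b=np.array([.5722,.33])-.17*np.cos(ph)*ex; print(np.degrees(ph),t,b,(t[:2]-b)@ex)
E
```

```text
time_s: 36.52
ee_pos: [0.4322, 0.2524, 0.4566]
ft_force: [1.8, 2.2, 4.3]
time_s: 37.18
ee_pos: [0.4374, 0.2553, 0.4703]
ft_force: [1.6, 1.4, 2.6]
time_s: 37.85
ee_pos: [0.4435, 0.2587, 0.4832]
ft_force: [1.5, 0.9, 3.1]
time_s: 38.52
ee_pos: [0.4506, 0.2627, 0.4958]
ft_force: [1.6, 1.0, 3.2]
34.28305385052179 [0.45076433 0.26304057 0.32975789] [0.44934651 0.2619012 ] 0.0017924374723219231
```

```bash
f='time|pos|force'
python3 -m handwheel '0.08 0.04 0.11 0 0 0 0; 0.16 0.08 0.22 0 0 0 0; 0.24 0.13 0.33 0 0 0 0; 0.32 0.18 0.44 0 0 0 0; 0.4 0.22 0.55 0 0 0 0; 0.46 0.26 0.66 0 0 0 0; 0.53 0.3 0.77 0 0 0 0; 0.6 0.34 0.9 0 0 0 0' | egrep $f
python3 -m handwheel '0.05 0.03 0.08 0 0 0 0; 0.1 0.05 0.16 0 0 0 0; 0.15 0.08 0.24 0 0 0 0; 0.2 0.1 0.32 0 0 0 0; 0.2 0.1 0.4 0 0 0 0; 0.2 0.1 0.48 0 0 0 0; 0.2 0.1 0.56 0 0 0 0; 0.2 0.1 0.64 0 0 0 0' | egrep $f
python3 -m handwheel '0 0 0.1 0 0 0 0; 0 0 0.2 0 0 0 0; 0 0 0.3 0 0 0 0; 0 0 0.5 0 0 0 0; 0 0 0.8 0 0 0 0; 0 0 1.2 0 0 0 0; 0 0 1.6 0 0 0 0; 0 0 2 0 0 0 0' | egrep $f
python3 - <<'E'
from h import *
snap('wrist','w19');snap('scene','s19')
A=cv2.resize(cv2.imread('pics/s19.png')[200:340,230:430],None,fx=4,fy=4,interpolation=3)
cv2.imwrite('pics/s19c.png',A)
E
```

```text
time_s: 39.18
ee_pos: [0.4567, 0.266, 0.5047]
ft_force: [2.0, 0.9, 2.8]
time_s: 39.85
ee_pos: [0.4585, 0.2669, 0.5106]
ft_force: [0.6, 0.3, 0.6]
time_s: 40.52
ee_pos: [0.4585, 0.267, 0.5316]
ft_force: [-0.3, -0.1, 0.1]
```

View pics/s19c.png

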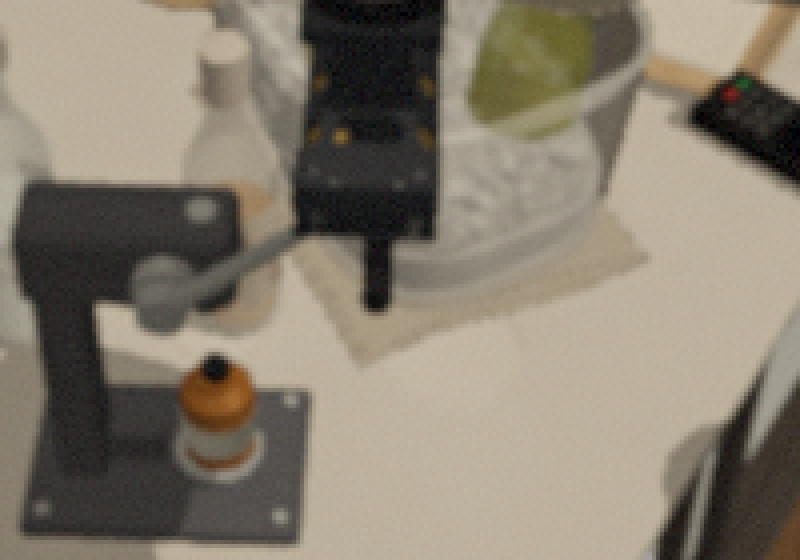

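View pics/w19.png

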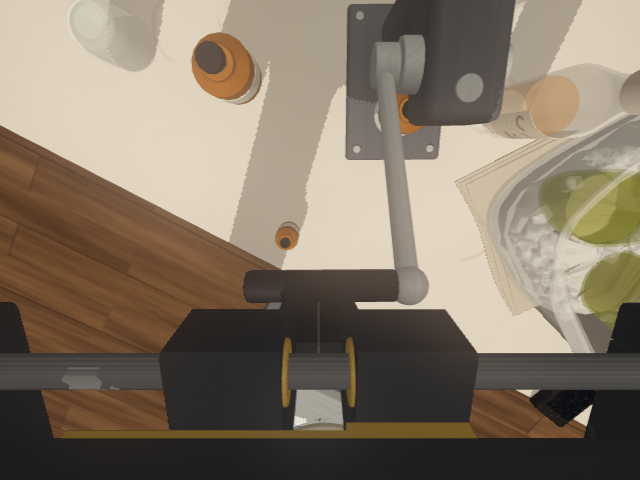

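```bash
python3 -m handwheel '0 0 2 0 0 0 0; -1 -0.5 4 0 0 0 0; -2 -1 6 0 0 0 0; -4 -2 7 0 0 0 0; -6 -3 7 0 0 0 0; -8 -4 7 0 0 0 0; -8 -4 7 0 0 0 0; -8 -4 7 0 0 0 0' | egrep 'time|pos|force'
python3 - <<'E'
from h import *
snap('scene','s20');snap('top','t20')
c=lambda f:cv2.resize(cv2.imread('pics/'+f+'.png')[280:325,260:310],None,fx=8,fy=8,interpolation=3)
cv2.imwrite('pics/cmp.png',np.hstack([c('s13'),c('s20')]))
S=cam('scene')
for z in (.125,.115): print(proj(S,[.6032,.2328,z]))
for h in ([240,300],[230,350]): pass
d=cv2.absdiff(cv2.imread('pics/s13.png'),cv2.imread('pics/s20.png')); 
E
```

```text
time_s: 41.28
ee_pos: [0.378, 0.2268, 0.6016]
ft_force: [1.1, -0.8, 0.2]
[281.56521066 287.38218244]
[281.76258172 289.87813247]
```

View pics/cmp.png

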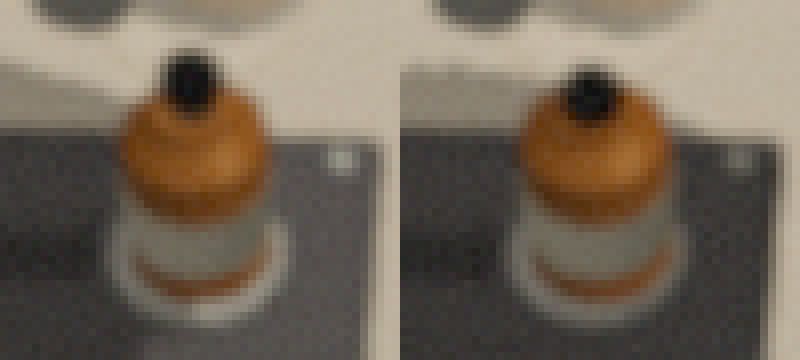

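View pics/s20.png

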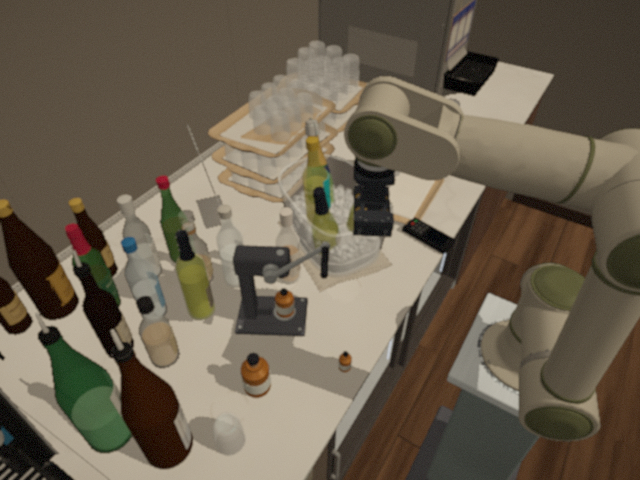

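```bash
python3 - <<'E'
import cv2,numpy as np
def cent(f):
    g=cv2.imread('pics/'+f+'.png').astype(float)
    p=g[282:298,276:292].max(2); w=np.clip(60-p,0,None); v,u=np.mgrid[282:298,276:292]; return (w*u).sum()/w.sum(),(w*v).sum()/w.sum(),w.sum()
for f in('s12','s13','s14','s19','s20'): print(f,np.round(cent(f),2))
E
```

```text
s12 [283.32 289.98 919.  ]
s13 [283.3  290.17 798.  ]
s14 [283.32 290.16 798.  ]
s19 [283.38 291.92 758.  ]
s20 [283.42 291.88 733.  ]
```

```bash
python3 - <<'E'
import cv2,numpy as np
for f in('s12','s13','s14','s19','s20'):
    g=cv2.imread('pics/'+f+'.png').astype(float)[:,:,1]; p=g[280:300,282:286].mean(1); print(f,p.round(0).astype(int), end=' ')
    t=100
    i=[k for k in range(len(p)-1) if p[k]>=t>p[k+1]][0]; print(280+i+(p[i]-t)/(p[i]-p[i+1]))
E
python3 -m handwheel '-3 -5 -5 0 0 0 0; -6 -8 -10 0 0 0 0; -6 -8 -12 0 0 0 0; -6 -8 -12 0 0 0 0; -6 -8 -12 0 0 0 0; -6 -8 -12 0 0 0 0; -6 -8 -12 0 0 0 0; -6 -8 -12 0 0 0 0' | egrep 'time|pos|force'
python3 - <<'E'
from h import *
s=arm.get_state(); print(s['joints'].round(2)); snap('wrist','w21')
W=cam('wrist')
for z in (.125,.115,.105): print(z,proj(W,[.6032,.2328,z]))
E
```

```text
s12 [128 128 129 133 131 118  88  45  24  25  21  20  20  34  56  73  80  73
  75  81] 285.5934959349593
s13 [129 129 136 156 174 166 123  66  29  20  20  19  20  36  58  74  80  76
  75  82] 286.3973799126638
s14 [ 92 120 134 155 172 164 120  63  28  23  18  23  22  34  55  73  80  75
  70  82] 286.35497835497836
s19 [128 128 136 155 176 185 182 166 123  64  28  22  24  17  20  42  61  67
  71  80] 288.3905579399142
s20 [128 128 135 156 178 186 184 168 124  64  30  22  24  20  24  43  61  67
  73  84] 288.4066390041494
time_s: 42.05
ee_pos: [0.3196, 0.1475, 0.4827]
ft_force: [0.2, -0.2, 0.3]
[ 0.1  -0.14  1.79  0.    1.48  1.16]
0.125 [ 403.09291185 -153.12600385]
0.115 [ 400.12117578 -142.81344794]
0.105 [ 397.35078013 -133.19958611]
```

View pics/w21.png

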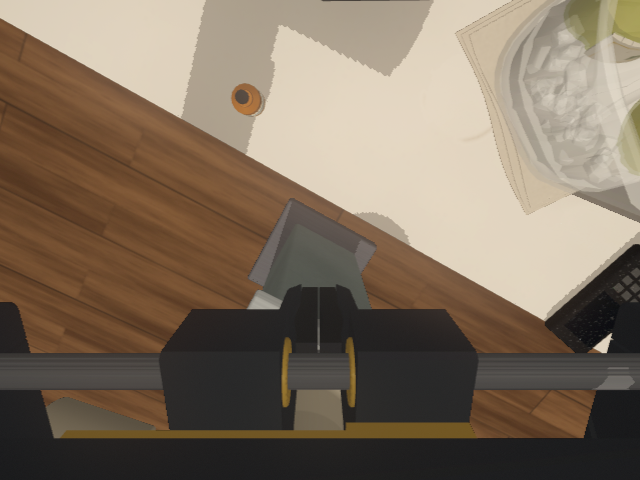

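```bash
python3 -m handwheel '-1 -1 0 0.05 -0.1 0 0; -2 -2 0 0.1 -0.2 0 0; -3 -3 0 0.16 -0.3 0 0; -4 -4 0 0.22 -0.4 0 0; -4 -5 0 0.28 -0.5 0 0; -4 -6 0 0.34 -0.61 0 0; -4 -6 0 0.34 -0.61 0 0; -4 -6 0 0.34 -0.61 0 0' | egrep 'time|pos|force'
python3 - <<'E'
from h import *
s=arm.get_state(); print(s['joints'].round(2)); snap('wrist','w22')
W=cam('wrist')
for z in (.125,.115,.105,.092,.03): print(z,proj(W,[.6032,.2328,z]).round(1))
E
```

```text
time_s: 42.77
ee_pos: [0.2787, 0.0868, 0.4817]
ft_force: [0.5, 1.0, -1.0]
[-0.25 -0.43  2.05  0.53  1.05  0.66]
0.125 [341.9 164. ]
0.115 [341.4 168.4]
0.105 [341.  172.6]
0.092 [340.5 177.8]
0.03 [338.2 199.8]
```

View pics/w22.png

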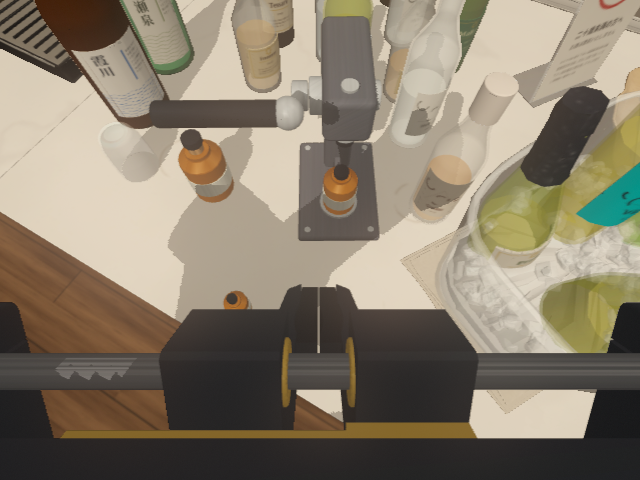

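```bash
python3 - <<'E'
import cv2
cv2.imwrite('pics/c22.png',cv2.resize(cv2.imread('pics/w22.png')[155:225,300:380],None,fx=8,fy=8,interpolation=0))
E
```

```text
(no output)
```

View pics/c22.png

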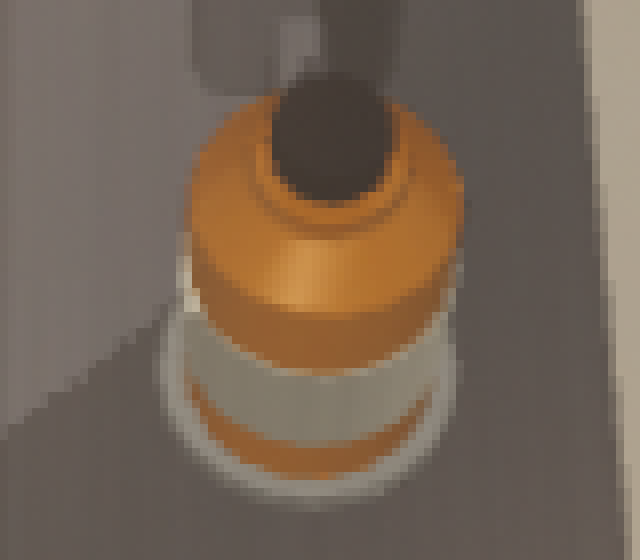

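```bash
python3 - <<'E'
from h import *
W=cam('wrist'); P=np.array([.6032,.2328]); 
def circ(r,z):
    t=np.linspace(0,6.283,200); p=np.array([proj(W,[P[0]+r*np.cos(a),P[1]+r*np.sin(a),z]) for a in t]); return (p.min(0).round(1),p.max(0).round(1))
c=lambda x,y:(300+x/8,155+y/8)
print('obs plate xmin,xmax,ymax',c(160,0)[0],c(458,0)[0],c(0,500)[1]); print('plate',circ(.03,.03))
print('obs bottle bottom ymax',c(0,480)[1],circ(.025,.03))
print('obs body top/shoulder x',c(190,0)[0],c(464,0)[0],circ(.025,.092))
print('obs cap x',c(271,0)[0],c(392,0)[0],'y',c(0,70)[1],c(0,202)[1])
for s in (0,.002,.01): print(s,'captop',circ(.011,.115+s),'capbot',circ(.011,.105+s))
print('neck rim',circ(.014,.105))
E
```

```text
obs plate xmin,xmax,ymax 320.0 357.25 217.5
plate (array([319.5, 183.9]), array([356.9, 216.4]))
obs bottle bottom ymax 215.0 (array([322.6, 186.5]), array([353.8, 213.6]))
obs body top/shoulder x 323.75 358.0 (array([323.1, 163.5]), array([357.8, 192.8]))
obs cap x 333.875 349.0 y 163.75 180.25
0 captop (array([333.4, 161.8]), array([349.4, 175.1])) capbot (array([333.2, 166.1]), array([348.8, 179.2]))
0.002 captop (array([333.5, 160.9]), array([349.5, 174.2])) capbot (array([333.2, 165.2]), array([348.9, 178.4]))
0.01 captop (array([333.7, 157.3]), array([350. , 170.8])) capbot (array([333.4, 161.8]), array([349.4, 175.1]))
neck rim (array([331. , 164.3]), array([350.9, 181. ]))
```

```bash
python3 - <<'E'
from h import *
print(arm.job_done()); print(arm.get_state()['time_s'])
E
```

```text
the job is handed in; nothing more can be done
None
the job is handed in; nothing more can be done
```

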